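Tap a lens cell true under its three-ball seat

ROBOT

A 7-joint arm with a two-finger parallel gripper is mounted at the origin on a cart in front of the work surface, level with it; the furniture and walls round the work are solid. World frame = base frame: x ahead of the robot, y to its left, z up, the work surface at z = 0. Lengths are in m, angles in rad, forces in N, time in s.
With the tool pointing down it reaches from about 0.4 to 0.85 m from the base axis. Payload 10.4 kg.
Tool frame: the origin (TCP) lies at the centre of the arm's flange, where the gripper is bolted on; the fingertips stand 182 mm ahead of it and the grasp point (between the pads) lies r.grasp_offset ahead of it (r.grasp_offset is the distance from the TCP to the grasp point, in m); z points along the fingers, y is the line along which they close (so a half turn about z gives the same grasp; the last joint's range is limited). The gripper opens to 87 mm and grips with 3 to 60 N. Pads are 19 mm wide; open, the fingers measure 117 mm over their backs; the gripper's body (75 mm by 190 mm) begins 51 mm behind the grasp point.
Start: joints at [1.229, 0.332, -0.065, 1.46, 0.022, 1.35, -0.088], TCP at [0.196, -0.594, 0.405] pointing down, gripper open.
Joint ranges: [-2.6, 2.6], [-0.5, 2.12], [-1.47, 1.34], [0.16, 2.42], [-1.27, 4.41], [0.06, 2.06], [-2.6, 2.6]. Speed limits (rad/s): [2.22, 2.22, 2.79, 2.79, 3.14, 3.14, 3.14].

INTERFACE

Orientations are given as a unit quaternion [x, y, z, w].
In Python, from bench import status, vision, job, spotter, r gives the robot as it stands. The module is installed in compiled form; this text tells all that it offers.
- The arm moves only by the tool play_rows, never from a script. Its argument "series" is a list of rows, each a list of 6 numbers: the shift along the tool's x, y, z each as a share of 150 mm, from -1 to 1, then the turn, a rotation vector about the tool's x, y, z each as a share of 30 degrees, from -1 to 1. In form: [[x, y, z, ax, ay, az], ...]. A call has 1 to 5 rows; each row is the pose to reach, as a shift and turn from the pose commanded when the call began, along the tool's axes at that moment; what a row does not reach only later rows make up. A row lasts 1/10 s, in which the tool goes at most 50 mm and 8.59 degrees, less where a joint would pass 70% of its speed; a pose out of reach is approached as far as the arm can. A call with a number of a shift or a turn outside -1 to 1 is refused whole. A call with a gripper value outside its range is refused whole. "fingers" is the opening, from -1 (shut) to 1 (fully open), set as the call begins (left out, the last holds). The fingers move at their own pace and stop on an object; "squeeze" is the grip in N (left out, the last holds). Time passes only in rows, so rows that repeat a pose let the fingers close. It gives the time, the measured TCP pose, the force, the opening and the grip force at its end, in the units of the state.
- status.read_state(): the state, without advancing time (a new reading comes with each control period).
- vision.camera(name): name is "scene" or "top" or "wrist"; returns the picture (384x512x3 uint8, blue, green, red); there is no depth.
- vision.calibration(name): a dict with "fx", "fy", "cx", "cy" (pixels), "rvec" (rotation vector, rad) and "tvec" (3), from world to camera coordinates, as OpenCV has them; the wrist camera has in their place "T_tool_cam" (4x4, takes a point from camera to tool coordinates, whose origin is the TCP and whose axes are the flange's). Camera axes: x right, y down, z forward; pixel columns grow to the right and rows downward; lengths in m; the calibration is good to about 2 mm. A picture is of the moment at which its call begins: read the wrist's pose just before it. calibration takes no time and is no camera call.
- job.close_job(): hands the job in; it is judged then, once.
Trained networks look in the newest picture that a camera, given by its name, has taken for a name from the list of things; names that differ only in an ending like _2 or _b are one class to them, and where a whole thing is asked for, a point or a joint stands for the part that bears it (a point fixed in the world has none). Each returns a list of dicts, best first, with "conf" (0 to 1); they miss things now and then, are a little off and sometimes report something else, mostly with a low value. They report only what shows in the picture. A call takes as long as a camera call.
- spotter.boxes_of(camera, name): "point" ([x, y, z] in m, in world coordinates, good to about 4 mm: the middle of the surface that is visible of it).
- spotter.regions_of(camera, name): "pixels" (384x512 bool, what is visible of it).
The state is a dict: "time": time; "joint_positions": joint angles; "joint_vel": joint speeds; "joint_torque": joint torques, N m; "ee_pos": TCP position; "eef_rot": TCP orientation; "ft_force": force on the tool from outside, world axes, zero at the start; "torque": the same for the moment, N m; "width": finger opening in m; "grip_force": force on a finger pad.
Only numpy, scipy, OpenCV 4.12 (cv2) and the standard library are available. Lean on these libraries where they do the work, as an engineer would, in place of code of your own. Each camera call takes 0.05 s, during which the arm holds its last target. There are 200 camera calls.

TASK

The lens in its black cell sits off centre on the platen of the centring station, too far back toward the column. With the head still raised, tap the cell gently, now from one side and now from the other as needed, until it sits centred in the engraved circle, within 3 mm, take the fingers away, and then push the red palm knob straight down to its stop so that the three sprung balls settle round the bevel of the cell and hold it. Leave the head down, and do not lift or tip the cell or disturb the other things on the table.

Things in the scene. Friction and masses are not known exactly. Their poses are not given: they have to be found in the camera images.
- station: Lens centring station, fixed. Origin on the platen's axis at table height; x to the column (away from the robot, within 0.25 rad), z up. Pedestal 68 mm across carries a grey base plate, underside 90 mm up, x -85 to +165, y -78 to +78 mm. Round platen 152 mm across, top 140 mm above the table. Column 55 x 74 mm from x +101 to +156 mm, top 342 mm up. Thimbles at front and right, below z 130 mm.
- mark (a point): Centre of the engraved dark circle on the platen's top, on the head's axis. The circle is 105 mm inside and 109 mm outside diameter, so a centred cell shows an even gap of 2.5 mm inside it and nowhere covers the line; four tick lines lie outside it. Neighbours (world): microscope eyepieces at about x 0.67, y -0.41, 0.45 m up; display unit 0.17 m tall beyond x 0.51, y 0.2.
- lens_cell: Lens in a round black cell, loose on the platen, too wide to grip: 100 mm diameter, 32 mm tall, about 0.6 kg. Straight wall to 26 mm up, then a bevel in to 90 mm diameter; a bluish dome rises 7 mm above. Origin: centre of underside, z up. Slides easily (under 1 N), stops soon after the push. Starts 12 to 19 mm toward the column and up to 10 mm aside; no room to push from straight behind.
- head (a joint): Height of the head, m: 0 raised, grows downward, 0.060 at its lower stop; starts near 0. Stiff slide, stays where left; pushing takes about 4 N, 9 N near the stop where the balls' springs work. The head has, on the platen's axis, a barrel 41 mm across and an arm 36 mm wide back to the column, 36 to 62 mm above the ring light's underside; carriage plate 60 mm wide at x +86 to +98 mm.
- ring_light (a point): Centre of the underside of the white ring light on the head: 117 mm inner, 151 mm outer diameter, 16 mm tall, 240 mm above the table when raised (100 mm above the platen). A gripper pointing straight down beside the cell runs into it; one leaning outward (away from the axis) 35 to 50 degrees goes under it.
- ball_seat (a joint): Rise of the sprung three-ball seat on the head, m: 0 hanging free, 0.012 fully pressed. Three 14 mm steel balls on a 106 mm circle, one toward the column, two 120 degrees either way; undersides 82 mm above the platen when raised. Head at its stop: about 0.004 with the balls round the bevel, 0.007 to 0.0095 if caught on the cell's top. Springs of 3 to 7 N draw the cell true over the last few mm.
- palm_knob (a point): Top of the red mushroom knob on the head, 48 mm in diameter, on the platen's axis, 341 mm above the table when raised (moves with the head). Push down here.
- jar_grey: Bystander: specimen jar with black lid, 49 x 49 x 58 mm, origin under its centre. Leave alone.
- objective_can: Bystander: black and white objective canister, 42 x 42 x 62 mm, origin under its centre. Leave alone.
- jar_green: Bystander: specimen jar with black lid and green contents, 49 x 49 x 58 mm, origin under its centre. Leave alone.
- kapton_roll: Bystander: orange tape roll lying flat, 67 x 67 x 12 mm, origin under its centre. Leave alone.
- screwdriver: Bystander: yellow screwdriver, 184 mm long, 25 mm thick, origin under its centre. Leave alone.

How it is judged:
By the outcome, as a careful person would: the job done as asked, in the order asked, and still so for the second after the job is handed in, with the robot touching nothing.
It also fails if it takes over 67 s, if anything falls off the work surface, if the arm or the gripper's body presses on something with over 40 N, if the wrist force passes 120 N, or if a joint passes its speed limit or range.

## Working session

There is one attempt and no reset: what is moved stays moved. The work goes in short steps, Python scripts to look and compute and a tool call to move; the robot and the scene stay as the last step left them, time stands still between calls to the robot, and variables do not carry over. Pictures are saved under pics/ and viewed, at most 10 in all, crops included, and the job is handed in when it is done.

Besides the shell and the picture viewer there is one more tool, called as name([rows], argument=value, ...), one row to a line, values as JSON. play_rows: Moves the arm, as the interface text tells. Shift numbers are shares of 150 mm and turn numbers shares of 30 degrees, none past 1 either way. Its arguments: {"type":"object","properties":{"series":{"type":"array","items":{"type":"array","items":{"type":"number"}}},"fingers":{"type":"number"},"squeeze":{"type":"number"}},"required":["series"]}

```bash
mkdir -p pics
python3 - <<'E'
from bench import status, vision, job, spotter, r
import cv2, numpy as np
s=status.read_state();print({k:np.round(v,4).tolist() for k,v in s.items()}, r.grasp_offset)
a=vision.camera("scene");b=vision.camera("top")
cv2.imwrite("pics/s0.png",a);cv2.imwrite("pics/t0.png",b)
for c in("scene","top"):
  K=vision.calibration(c);R=cv2.Rodrigues(np.array(K["rvec"]))[0];print(c,K["fx"],K["cx"],K["cy"],"campos",-R.T@np.array(K["tvec"]),"fwd",R[2])
  for n in("station","lens_cell","mark","ring_light","palm_knob","jar_grey","jar_green","objective_can","kapton_roll","screwdriver"):
    try:print(c,n,[(np.round(d["point"],4).tolist(),round(d["conf"],2)) for d in spotter.boxes_of(c,n)[:2]])
    except Exception as e:print(n,e)
print(vision.calibration("wrist"))
E
```

```text
{'time': 0.0, 'joint_positions': [1.2294, 0.3329, -0.0647, 1.4609, 0.0216, 1.3499, -0.0885], 'joint_vel': [0.0, -0.0004, 0.0003, 0.0006, 0.0016, -0.0002, 0.0008], 'joint_torque': [0.0006, -62.3266, 0.0249, -38.989, -0.0613, 0.0396, 0.0001], 'ee_pos': [0.1958, -0.5934, 0.404], 'eef_rot': [0.9873, 0.1587, -0.0002, -0.0007], 'ft_force': [-0.1951, 0.3261, -0.3023], 'torque': [-0.0077, 0.0686, 0.0334], 'grip_force': 0.0, 'width': 0.0871} 0.1635
scene 453.56025587705255 252.34565783352753 190.96593403586593 campos [-0.01463135 -1.13949026  0.79260687] fwd [ 0.37488615  0.81560722 -0.44073262]
scene station [([0.6094, 0.0451, 0.1709], 0.62)]
scene lens_cell [([0.6112, 0.0451, 0.1666], 0.22)]
scene mark [([0.6095, 0.0453, 0.1707], 0.61)]
scene ring_light []
scene palm_knob []
scene jar_grey []
scene jar_green [([0.4773, -0.4637, 0.0187], 0.43)]
scene objective_can [([0.5084, -0.2899, 0.0461], 0.63)]
scene kapton_roll [([0.5056, -0.3506, 0.0103], 0.59), ([0.612, 0.0466, 0.1711], 0.59)]
scene screwdriver []
top 418.61779381108516 252.13886672685138 185.48872143147733 campos [-0.32306251 -0.071
[... 308 characters left out ...]
 0.225, 0.0584], 0.6)]
top jar_grey [([0.469, 0.2307, 0.0581], 0.6)]
top jar_green [([0.4387, 0.2969, 0.0569], 0.67), ([0.4687, 0.2258, 0.0595], 0.37)]
top objective_can []
top kapton_roll [([0.4815, 0.0771, 0.2493], 0.62)]
top screwdriver []
{'fx': 309.4078953779254, 'fy': 309.4078953779254, 'cx': 253.5956333861446, 'cy': 194.04987412704702, 'T_tool_cam': array([[ 1.19474917e-03, -9.69978717e-01, -2.43186886e-01,
         6.63820791e-02],
       [ 9.99999230e-01,  1.07727051e-03,  6.16064394e-04,
         4.60777384e-04],
       [-3.35591289e-04, -2.43187435e-01,  9.69979257e-01,
         2.08615102e-02],
       [ 0.00000000e+00,  0.00000000e+00,  0.00000000e+00,
         1.00000000e+00]])}
```

View pics/s0.png

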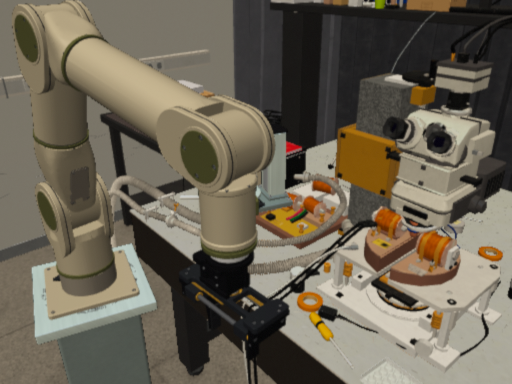

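View pics/t0.png

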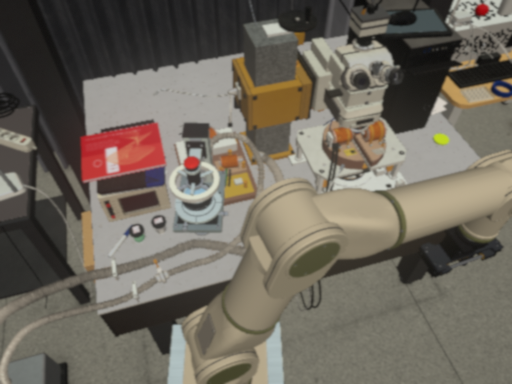

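The top view shows the station at about px (198,190), with the red knob at (191,162), the white ring at (195,183) and two jars left of it at (137,232) and (158,222). The scene view of the station is blocked by the arm. I'll zoom in on the top view.

```bash
cat > h.py <<'E'
from bench import status, vision, job, spotter, r
import cv2, numpy as np
from scipy.spatial.transform import Rotation as Ro
def cam(c,s=None):
    K=vision.calibration(c);M=np.array([[K["fx"],0,K["cx"]],[0,K["fy"],K["cy"]],[0,0,1]])
    if c=="wrist":
        s=s or status.read_state();T=np.eye(4);T[:3,:3]=Ro.from_quat(s["eef_rot"]).as_matrix();T[:3,3]=s["ee_pos"]
        W=np.linalg.inv(T@K["T_tool_cam"]);return M,W[:3,:3],W[:3,3]
    return M,cv2.Rodrigues(np.array(K["rvec"]))[0],np.array(K["tvec"]).ravel()
def ray(C,uv,z):
    M,R,t=C;uv=np.atleast_2d(uv).astype(float);d=np.c_[uv,np.ones(len(uv))]@np.linalg.inv(M).T@R;c=-R.T@t
    return c+d*((z-c[2])/d[:,2])[:,None]
def proj(C,P):
    M,R,t=C;q=(np.atleast_2d(P)@R.T+t)@M.T;return q[:,:2]/q[:,2:]
def circ(c,rad,z,n=120):
    a=np.linspace(0,2*np.pi,n);return np.c_[c[0]+rad*np.cos(a),c[1]+rad*np.sin(a),0*a+z]
E
python3 - <<'E'
from h import *
b=vision.camera("top");C=cam("top")
m={}
for n in("ring_light","palm_knob","lens_cell","station"):
  for d in spotter.regions_of("top",n)[:1]:
    p=d["pixels"];ys,xs=np.nonzero(p);print(n,round(d["conf"],2),p.sum(),xs.min(),xs.max(),ys.min(),ys.max(),xs.mean().round(1),ys.mean().round(1));m[n]=p
hsv=cv2.cvtColor(b,cv2.COLOR_BGR2HSV);red=((hsv[...,0]<8)|(hsv[...,0]>172))&(hsv[...,1]>150);red[:, :183]=0;red[:,202:]=0;red[:150]=0;red[180:]=0
ys,xs=np.nonzero(red);print("knob px",xs.mean(),ys.mean(),xs.min(),xs.max(),ys.min(),ys.max(),ray(C,[xs.mean(),ys.mean()],.335))
for n,z in(("ring_light",.25),):
  if n in m:
    cs,_=cv2.findContours(m[n].astype(np.uint8),0,2);c=max(cs,key=len);print("ell",cv2.fitEllipse(cv2.convexHull(c)))
    print(ray(C,cv2.fitEllipse(cv2.convexHull(c))[0],.25))
big=cv2.resize(b[140:245,145:265],None,fx=6,fy=5.7,interpolation=cv2.INTER_CUBIC);cv2.imwrite("pics/t1.png",big)
E
```

```text
ring_light 0.73 1624 170 218 142 202 193.9 174.6
palm_knob 0.55 1866 169 219 141 202 194.3 174.5
lens_cell 0.66 381 182 213 184 210 196.3 200.0
station 0.87 4166 170 227 123 235 198.5 184.0
knob px 191.27692307692308 162.65384615384616 185 198 157 168 [[0.49114335 0.08771215 0.335     ]]
ell ((194.03810119628906, 172.58346557617188), (49.95772933959961, 62.96239471435547), 6.435728073120117)
[[0.52737632 0.09168561 0.25      ]]
```

View pics/t1.png

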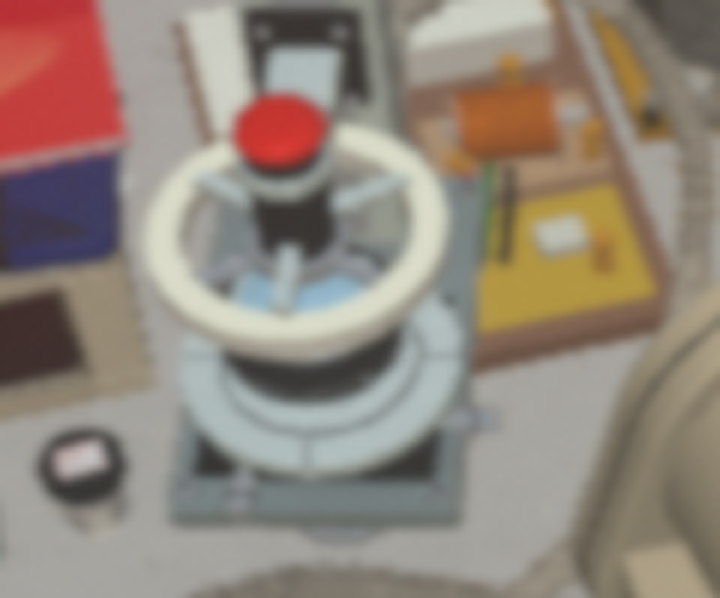

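Crop: red knob at px (191,162), ring centre about (194.5,182.5), front tick of the engraved circle about (196,220). The cell front edge is about (196,210), so the wide front gap shows it sits toward the column.

Run:
```python
from h import *
C=cam("top")
f=lambda X,Y:[145+X/6,140+Y/5.7]
for n,p,z in(("knob",(281,131),.334),("ringc",(297,242),.25),("tickL",(200,355),.14),("tickR",(440,355),.14),("tickF",(307,450),.14),("circF",(307,433),.14),("platF",(307,470),.138),("cellF bottom",(310,402),.14),("plateFL",(172,522),.1),("plateFR",(460,522),.1)):
  print(n,ray(C,f(*p),z).round(4))
```

```text
knob [[0.4907 0.0862 0.334 ]]
ringc [[0.4878 0.0878 0.25  ]]
tickL [[0.4974 0.153  0.14  ]]
tickR [[0.4936 0.0235 0.14  ]]
tickF [[0.4302 0.0914 0.14  ]]
circF [[0.4417 0.092  0.14  ]]
platF [[0.4183 0.0909 0.138 ]]
cellF bottom [[0.4628 0.0917 0.14  ]]
plateFL [[0.4113 0.1661 0.1   ]]
plateFR [[0.407  0.0134 0.1   ]]
```

```bash
cat >> h.py <<'E'
S0=np.array([.493,.088,0]);YAW=-.04
def sw(p): return S0+Ro.from_euler('z',YAW).apply(p)
def ws(p): return Ro.from_euler('z',-YAW).apply(np.asarray(p)-S0)
def pose(tip,az,L,up):
    """tip (station mm), lean azimuth deg (gripper body on that side), lean L deg; up=1 camera above, -1 below"""
    a=np.radians(az+np.degrees(YAW));L=np.radians(L);o=np.array([np.cos(a),np.sin(a),0]);k=np.array([0,0,1.])
    z=-o*np.sin(L)-k*np.cos(L);x=up*(-o*np.cos(L)+k*np.sin(L));R=np.c_[x,np.cross(z,x),z]
    return sw(np.array(tip)/1e3)-.182*z,R
def cur():
    s=status.read_state();return np.array(s["ee_pos"]),Ro.from_quat(s["eef_rot"]).as_matrix()
def rel(A,B):
    d=A[1].T@(B[0]-A[0])/.15;w=Ro.from_matrix(A[1].T@B[1]).as_rotvec()/np.radians(30);return np.r_[d,w].round(3)
def split(A,B,n):
    w=Ro.from_matrix(A[1].T@B[1]).as_rotvec();P=A;out=[]
    for k in range(1,n+1):
        Q=(A[0]+(B[0]-A[0])*k/n,A[1]@Ro.from_rotvec(w*k/n).as_matrix());out.append(rel(P,Q).tolist());P=Q
    return out
def tipst(P=None):
    P=P or cur();return (ws(P[0]+.182*P[1][:,2])*1e3).round(1)
E
python3 - <<'E'
from h import *
B=pose((0,-115,180),-90,60,1);print(B)
for x in split(cur(),B,4):print(x)
E
```

```text
(array([ 0.48209824, -0.18439856,  0.271     ]), array([[ 0.01999467,  0.99920011,  0.03463178],
       [ 0.49960005, -0.03998933,  0.86533268],
       [ 0.8660254 ,  0.        , -0.5       ]]))
[0.667, -0.498, 0.223, 0.302, 0.435, -0.522]
[0.695, -0.256, 0.44, 0.302, 0.435, -0.522]
[0.608, 0.008, 0.61, 0.302, 0.435, -0.522]
[0.419, 0.256, 0.708, 0.302, 0.435, -0.522]
```

play_rows([
  [0.3,-0.25,0.1,0.15,0.2,-0.25],
  [0.67,-0.5,0.22,0.3,0.43,-0.52],
  [0.67,-0.5,0.22,0.3,0.43,-0.52],
  [0.67,-0.5,0.22,0.3,0.43,-0.52],
], fingers=-1)

```text
time: 1.75
ee_pos: [0.2706, -0.4877, 0.3707]
eef_rot: [0.946, 0.293, 0.099, -0.097]
ft_force: [-1.3, -0.2, 0.2]
width: 0.0625
grip_force: 0.0
```

play_rows([
  [0.35,-0.13,0.22,0.15,0.2,-0.25],
  [0.7,-0.26,0.44,0.3,0.43,-0.52],
  [0.7,-0.26,0.44,0.3,0.43,-0.52],
  [0.7,-0.26,0.44,0.3,0.43,-0.52],
])

```text
time: 2.15
ee_pos: [0.3417, -0.3849, 0.3373]
eef_rot: [0.871, 0.412, 0.193, -0.188]
ft_force: [0.0, -0.7, 0.3]
width: 0.0311
grip_force: 0.0
```

Run:
```python
from h import *
s=status.read_state();print(s["joint_positions"],s["ee_pos"],s["eef_rot"],s["ft_force"])
B=pose((0,-115,180),-90,60,1)
for x in split(cur(),B,2):print(x)
```

```text
[ 1.17828728  0.28346909 -0.32174911  1.73327345 -0.38883526  1.42834318
  0.28174691] [ 0.34169469 -0.38492368  0.33725406] [ 0.87053939  0.41163073  0.19302115 -0.18831929] [ 0.04988799 -0.68455712  0.27439299]
[0.597, 0.012, 0.599, 0.296, 0.437, -0.522]
[0.41, 0.253, 0.695, 0.296, 0.437, -0.522]
```

play_rows([
  [0.3,0,0.3,0.15,0.22,-0.26],
  [0.6,0,0.6,0.3,0.44,-0.52],
  [0.6,0,0.6,0.3,0.44,-0.52],
  [0.6,0,0.6,0.3,0.44,-0.52],
])

```text
time: 2.55
ee_pos: [0.4107, -0.2844, 0.3042]
eef_rot: [0.762, 0.515, 0.282, -0.273]
ft_force: [-0.1, -0.1, -0.0]
width: 0.0024
grip_force: 0.0
```

play_rows([
  [0.2,0.12,0.35,0.15,0.22,-0.26],
  [0.41,0.25,0.7,0.3,0.44,-0.52],
  [0.41,0.25,0.7,0.3,0.44,-0.52],
  [0.41,0.25,0.7,0.3,0.44,-0.52],
  [0.41,0.25,0.7,0.3,0.44,-0.52],
])

```text
time: 3.05
ee_pos: [0.4799, -0.1876, 0.271]
eef_rot: [0.628, 0.597, 0.36, -0.346]
ft_force: [-0.9, -0.3, -0.4]
width: 0.0004
grip_force: 0.0
```

Run:
```python
from h import *
s=status.read_state();print(s["joint_positions"].round(3),s["ee_pos"],s["eef_rot"],s["ft_force"],tipst())
w=vision.camera("wrist");cv2.imwrite("pics/w1.png",w);cv2.imwrite("pics/s1.png",vision.camera("scene"))
np.save("w1pose.npy",np.r_[s["ee_pos"],s["eef_rot"]])
```

```text
[ 1.015  0.525 -0.589  1.768 -0.662  1.447  0.641] [ 0.47985248 -0.18760496  0.27096997] [ 0.627858    0.59716413  0.36007471 -0.34573911] [-0.86087131 -0.25558777 -0.38027905] [  -1.3 -118.5  179.7]
```

View pics/w1.png

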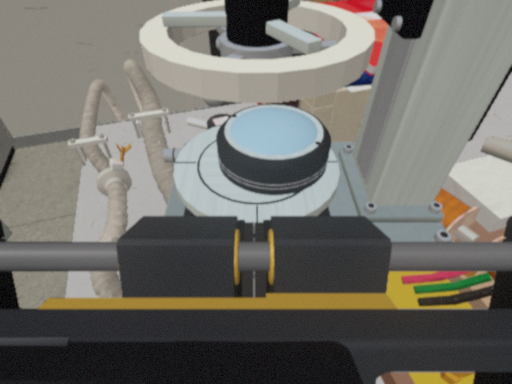

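The wrist view shows the platen and cell under the ring: cell at about px (274,148), circle line visible at the left front (about 200–250, 165–205). I'll rectify it onto the platen plane.

```bash
cat >> h.py <<'E'
from scipy.optimize import minimize, least_squares
def rectify(img,C,z,half=95,sc=3):
    "station-frame top-down map: column = x mm, row = -y mm"
    n=int(2*half*sc);g=(np.arange(n)+.5)/sc-half;X,Y=np.meshgrid(g,-g)
    P=sw(np.c_[X.ravel(),Y.ravel(),0*X.ravel()+z*1e3]/1e3);uv=proj(C,P).astype(np.float32).reshape(n,n,2)
    return cv2.remap(img,uv[...,0],uv[...,1],cv2.INTER_CUBIC)
def cellhull(C,c):
    p=np.vstack([circ(c,.05,.14),circ(c,.05,.166),circ(c,.045,.172),circ(c,.025,.1775)])
    return cv2.convexHull(proj(C,p).astype(np.float32))
def fitcell(C,hull,c0,shape=(384,512),F=4):
    "fit of cell centre (world xy) to an observed convex hull, by silhouette overlap at F-fold resolution"
    def im(h):
        m=np.zeros((shape[0]*F,shape[1]*F),np.uint8);cv2.fillConvexPoly(m,np.round((h+.5)*F).astype(np.int32),1);return m
    O=im(hull.astype(np.float32));f=lambda c:(im(cellhull(C,c))^O).sum()/F/F
    b=minimize(f,c0,method="Nelder-Mead",options=dict(initial_simplex=np.array([c0,c0+[.01,0],c0+[0,.01]]),xatol=1e-4,fatol=.1))
    return b.x,b.fun,O.sum()/F/F
E
python3 - <<'E'
from h import *
w=cv2.imread("pics/w1.png");p=np.load("w1pose.npy");C=cam("wrist",dict(ee_pos=p[:3],eef_rot=p[3:]))
rc=rectify(w,C,.14)
vision.camera("wrist")
for d in spotter.regions_of("wrist","lens_cell")[:1]:
    m=d["pixels"];cs,_=cv2.findContours(m.astype(np.uint8),0,1);h=cv2.convexHull(max(cs,key=cv2.contourArea));print(d["conf"],m.sum(),cv2.boundingRect(h))
    c,e,a=fitcell(C,h,np.array([.51,.088]));print("cell",c,e,a,(ws([*c,0])*1e3).round(1))
    hh=cellhull(C,c);big=cv2.resize(w[90:230,150:360],None,fx=3.5,fy=3.5,interpolation=cv2.INTER_CUBIC)
    cv2.polylines(big,[np.int32((hh-[150,90]+.5)*3.5)],True,(0,0,255),1)
    for rr in(52.5,54.5,76): cv2.polylines(big,[np.int32((proj(C,circ(S0,rr/1e3,.14))-[150,90]+.5)*3.5)],True,(0,255,0),1)
n=rc.shape[0];k=cv2.resize(rc,(490,490));cv2.imwrite("pics/w1b.png",np.hstack([big[:, :], ])) ;cv2.imwrite("pics/w1r.png",k)
E
```

```text
0.27 222 (207, 114, 22, 15)
cell [-0.17132813  0.9008125 ] 207.5625 207.5625 [-696.3  785.6    0. ]
```

View pics/w1b.png

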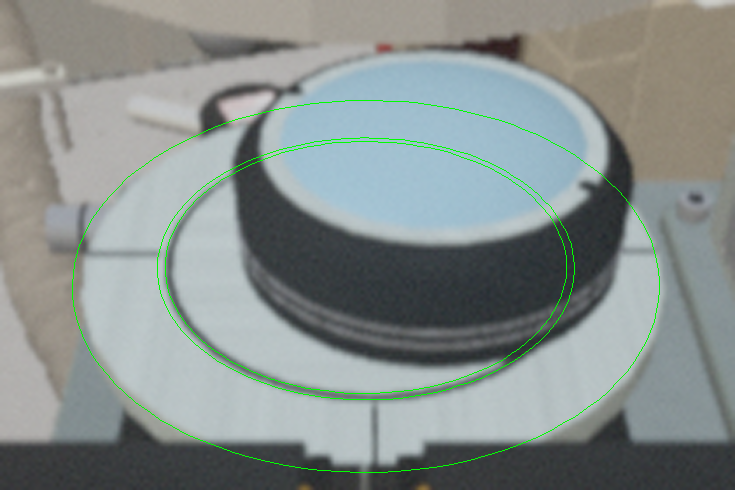

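Overlay: the engraved circle's front is at crop (375,397), left at (170,262). The cell is clearly right of it, toward the column, with its bottom at (440,364). The network missed the cell, so I'll fit the edges myself.

```bash
cat >> h.py <<'E'
def measure(w,C,cc0,save=None,crop=None,F=4,view=0.):
    """edge fit of engraved circle centre and cell centre (station mm). cc0: rough cell centre, station mm"""
    g=cv2.GaussianBlur(cv2.cvtColor(w,cv2.COLOR_BGR2GRAY),(0,0),.6).astype(np.float32)
    smp=lambda P:cv2.remap(g,*[a.astype(np.float32).reshape(-1,1) for a in proj(C,P).T],cv2.INTER_CUBIC).ravel()
    c0=np.array([0.,0]);cc=np.array(cc0,float)
    vd=np.arctan2(*(ws(-C[1].T@C[2])[[1,0]]))      # camera azimuth
    lim=lambda P:((uv:=proj(C,P))[:,0]>5)&(uv[:,0]<506)&(uv[:,1]>5)&(uv[:,1]<OCC)
    OCC=globals().get("OCCROW",380)
    for it in range(6):
        # cell: bottom rim edge on the camera's side: light outside, dark inside
        pts=[]
        for a in vd+np.radians(np.arange(-75,76,3)):
            rr=np.arange(44,57,.2);P=sw(np.c_[cc[0]+rr*np.cos(a),cc[1]+rr*np.sin(a),0*rr+140]/1e3)
            if not lim(P).all():continue
            v=smp(P);d=v[5:]-v[:-5];i=d.argmax()
            if d[i]>25:pts.append((cc+(rr[i]+.5)*np.array([np.cos(a),np.sin(a)])))
        pts=np.array(pts);q=least_squares(lambda c:np.hypot(*(pts-c).T)-50,cc,loss="soft_l1",f_scale=.7);cc=q.x
        rc_=np.hypot(*(pts-cc).T)-50
        # engraved line, only where the model cell does not cover it
        hull=cellhull(C,sw([cc[0]/1e3,cc[1]/1e3,0])[:2]);ep=[]
        for a in np.radians(np.arange(0,360,3)):
            rr=np.arange(49,58.01,.2);P=sw(np.c_[c0[0]+rr*np.cos(a),c0[1]+rr*np.sin(a),0*rr+140]/1e3)
            if not lim(P).all():continue
            if max(cv2.pointPolygonTest(hull,(float(u),float(v)),True) for u,v in proj(C,P[::8]))>-1:continue
            v=smp(P);i=v.argmin()
            if 2<i<len(rr)-3 and min(v[:i].max(),v[i:].max())-v[i]>20:ep.append(c0+rr[i]*np.array([np.cos(a),np.sin(a)]))
        ep=np.array(ep)
        if len(ep)>4:
            q=least_squares(lambda c:np.hypot(*(ep-c).T)-53.5,c0,loss="soft_l1",f_scale=.5);c0=q.x
    re=np.hypot(*(ep-c0).T)-53.5 if len(ep) else np.zeros(1)
    print("circle",c0.round(2),"n",len(ep),"rms",np.sqrt((re**2).mean()).round(2),"| cell",cc.round(2),"n",len(pts),"rms",np.sqrt((rc_**2).mean()).round(2),"| OFFSET",(cc-c0).round(2))
    if save is not None:
        x0,y0,x1,y1=crop;k=min(800/(x1-x0),600/(y1-y0));b=cv2.resize(w[y0:y1,x0:x1],None,fx=k,fy=k,interpolation=cv2.INTER_CUBIC)
        dr=lambda P,col:cv2.polylines(b,[np.int32((proj(C,P)-[x0,y0]+.5)*k)],True,col,1)
        wc=sw([*c0/1e3,0]);dr(circ(wc,.0525,.14),(0,255,0));dr(circ(wc,.076,.14),(0,255,0));wk=sw([*cc/1e3,0]);dr(circ(wk,.05,.14),(0,0,255));dr(circ(wk,.05,.166),(0,0,255));dr(circ(wk,.045,.172),(0,0,255));cv2.imwrite(save,b)
    return c0,cc
E
python3 - <<'E'
import h;from h import *
w=cv2.imread("pics/w1.png");p=np.load("w1pose.npy");C=cam("wrist",dict(ee_pos=p[:3],eef_rot=p[3:]))
h.OCCROW=212
for g in((15,0),(18,5),(12,-6)):measure(w,C,g,"pics/w1c.png",(150,90,360,230))
E
```

```text
circle [ 2.06 -0.32] n 50 rms 0.13 | cell [16.82  6.13] n 51 rms 0.63 | OFFSET [14.75  6.45]
circle [ 2.06 -0.32] n 50 rms 0.13 | cell [16.82  6.15] n 51 rms 0.62 | OFFSET [14.76  6.48]
circle [ 2.11 -0.48] n 0 rms 0.0 | cell [ 1.24 -5.62] n 48 rms 2.03 | OFFSET [-0.86 -5.14]
```

View pics/w1c.png

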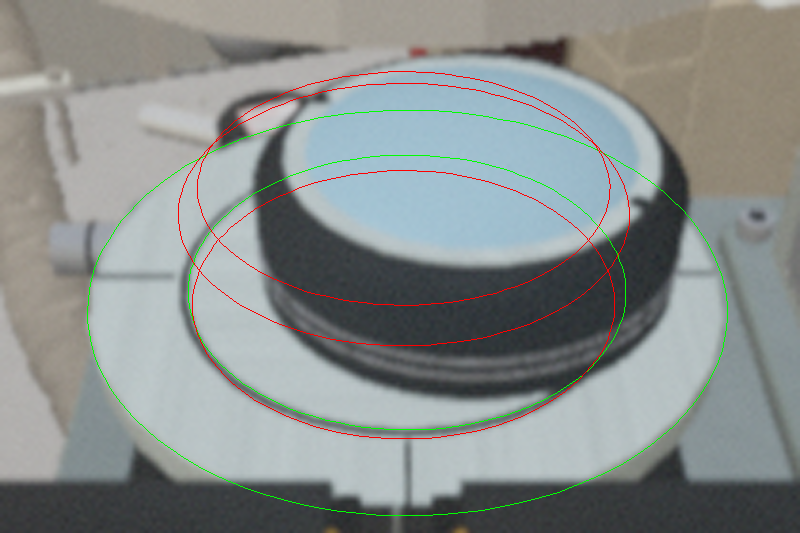

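```bash
python3 - <<'E'
from h import *
p=np.load("w1pose.npy");s=dict(ee_pos=p[:3],eef_rot=p[3:]);C=cam("wrist",s)
S1=sw([.00206,-.00032,0]);L,Rr,F=[ray(C,[150+x/3.81,90+y/3.81],.14)[0] for x,y in((132,275),(697,272),(407,462))]
print("S",S1,"yaw LR",np.arctan2(*(Rr-L)[[1,0]]),"yaw from front(right) tick",np.arctan2(*(S1-F)[[1,0]])-np.pi/2,ray(C,[150+407/3.81,90+440/3.81],.14))
R=Ro.from_quat(p[3:]).as_matrix()
for x in(9.5,-9.5):
  for hw in(9,15):
    P=np.array([[x,-hw,182],[x,hw,182],[x,hw,150]])/1e3;print(x,hw,proj(C,p[:3]+P@R.T).round(1).tolist())
E
sed -i 's/^S0=.*/S0=np.array([.49505,.0876,0]);YAW=-.04/' h.py
```

```text
S [0.49504556 0.08759788 0.        ] yaw LR -0.041913638896951246 yaw from front(right) tick -0.045512849098063635 [[0.49254409 0.03151456 0.14      ]]
9.5 9 [[236.9, 220.7], [269.5, 220.7], [273.0, 244.0]]
9.5 15 [[226.0, 220.7], [280.4, 220.7], [286.3, 244.0]]
-9.5 9 [[237.3, 252.5], [269.0, 252.5], [272.3, 281.9]]
-9.5 15 [[226.7, 252.5], [279.6, 252.6], [285.2, 281.9]]
```

Run:
```python
from h import *
A=cur();B=pose((66,-110,152),-90,55,1);D=pose((66,-44,152),-90,55,1);print(rel(A,B),rel(B,D),np.rad2deg(np.linalg.norm(rel(A,B)[3:])*.5236))
```

```text
[-0.029  0.469  0.15   0.01  -0.163 -0.014] [ 0.252 -0.     0.36   0.     0.     0.   ] 4.917175315141138
```

play_rows([
  [-0.015,0.24,0.08,0.005,-0.08,-0.007],
  [-0.03,0.47,0.15,0.01,-0.16,-0.014],
  [-0.03,0.47,0.15,0.01,-0.16,-0.014],
  [-0.03,0.47,0.15,0.01,-0.16,-0.014],
])

```text
time: 3.65
ee_pos: [0.5511, -0.1724, 0.256]
eef_rot: [0.638, 0.615, 0.334, -0.321]
ft_force: [0.3, -0.9, -0.2]
width: 0.0003
grip_force: 0.0
```

```bash
cat > look.py <<'E'
import h,sys;from h import *
h.OCCROW=int(sys.argv[3]) if len(sys.argv)>3 else 212
s=status.read_state();w=vision.camera("wrist");n=sys.argv[1];cv2.imwrite(f"pics/{n}.png",w)
R=Ro.from_quat(s["eef_rot"]).as_matrix();P=(s["ee_pos"],R);print("t",round(s["time"],2),"tip",tipst(P),"lean",np.degrees(np.arccos(-R[2,2])).round(1),"F",s["ft_force"].round(1),"q",s["joint_positions"].round(2))
C=cam("wrist",s);g=eval(sys.argv[2]);u=proj(C,sw([g[0]/1e3,g[1]/1e3,.15]))[0];x0=int(np.clip(u[0]-130,0,252));y0=int(np.clip(u[1]-98,0,189))
measure(w,C,g,f"pics/{n}c.png",(x0,y0,x0+260,y0+195))
E
python3 look.py w2 14.7,6.4
python3 - <<'E'
from h import *
A=cur()
for t in((66,-110,152),(66,-44,152)):print(rel(A,pose(t,-90,55,1)))
E
```

```text
t 3.65 tip [  66.  -108.2  152.1] lean 55.2 F [ 0.3 -0.9 -0.2] q [ 0.88  0.62 -0.57  1.63 -0.6   1.36  0.55]
circle [ 0.35 -0.17] n 44 rms 0.13 | cell [14.37  6.17] n 51 rms 0.72 | OFFSET [14.02  6.34]
[-0.001  0.001 -0.007 -0.003 -0.006  0.002]
[ 0.25   0.002  0.354 -0.003 -0.006  0.002]
```

View pics/w2c.png

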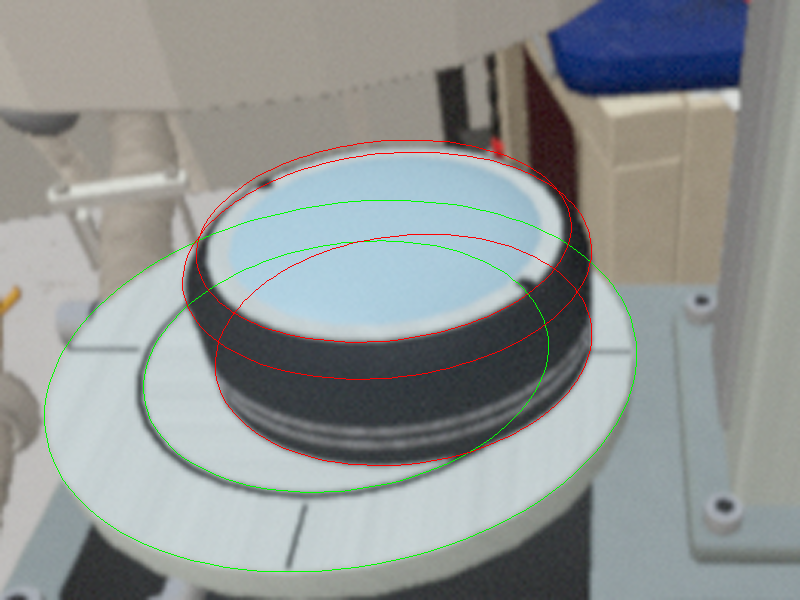

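The overlay matches the circle and the cell well, giving a cell offset of about (14.4, 6.4) mm. I'll move the finger in close.

play_rows([
  [0.06,0,0.09,0,0,0],
  [0.12,0,0.18,0,0,0],
  [0.18,0,0.27,0,0,0],
  [0.25,0,0.355,0,0,0],
  [0.25,0,0.355,0,0,0],
])

```text
time: 4.2
ee_pos: [0.5534, -0.1034, 0.2569]
eef_rot: [0.636, 0.616, 0.334, -0.322]
ft_force: [-0.4, 0.3, -0.0]
width: 0.0008
grip_force: 0.0
```

```bash
python3 look.py w3 14.4,6.4
```

```text
t 4.2 tip [ 64.9 -38.9 153.3] lean 55.3 F [-0.4  0.3 -0. ] q [ 0.83  0.58 -0.62  1.71 -0.64  1.27  0.52]
circle [0.4  0.23] n 6 rms 0.09 | cell [14.76  7.28] n 11 rms 0.94 | OFFSET [14.37  7.05]
```

View pics/w3.png

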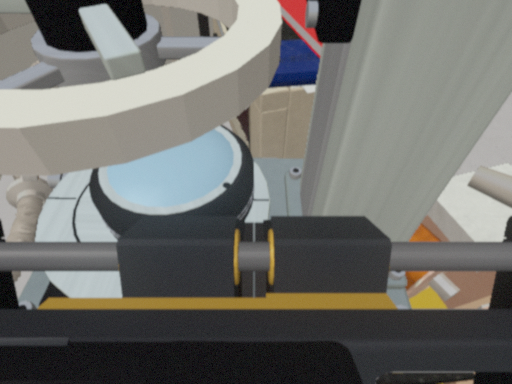

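play_rows([
  [0.005,-0.008,0.0075,0,0,0],
  [0.011,-0.016,0.015,0,0,0],
  [0.016,-0.024,0.0225,0,0,0],
  [0.021,-0.031,0.03,0,0,0],
  [0.0264,-0.039,0.0377,0,0,0],
])

```text
time: 4.75
ee_pos: [0.5478, -0.1, 0.2563]
eef_rot: [0.638, 0.615, 0.334, -0.321]
ft_force: [-0.9, -0.6, 0.0]
width: 0.0
grip_force: 0.0
```

play_rows([
  [0,0,0,0,0,0],
  [-0.05,0.02,-0.08,0,0,0],
  [-0.12,0.04,-0.17,0,0,0],
  [-0.25,0.04,-0.36,0,0,0],
  [-0.25,0.04,-0.36,0,0,0],
])

```text
time: 5.25
ee_pos: [0.5512, -0.1727, 0.2555]
eef_rot: [0.641, 0.613, 0.334, -0.319]
ft_force: [-1.1, -0.9, -0.7]
width: 0.0005
grip_force: 0.0
```

```bash
python3 look.py w4 14,7; python3 look.py w4b 11,10
```

```text
t 5.25 tip [  67.3 -108.7  151.2] lean 55.0 F [-1.1 -0.9 -0.7] q [ 0.88  0.62 -0.57  1.64 -0.6   1.36  0.55]
circle [ 0.29 -0.16] n 44 rms 0.12 | cell [14.39  6.19] n 51 rms 0.65 | OFFSET [14.09  6.35]
t 5.3 tip [  67.  -106.   151.6] lean 55.1 F [-0.   0.3  0.2] q [ 0.88  0.62 -0.58  1.64 -0.6   1.36  0.55]
circle [ 0.3  -0.13] n 44 rms 0.12 | cell [14.32  6.18] n 51 rms 0.66 | OFFSET [14.02  6.31]
```

The cell has not moved yet, because the fingertip is narrower than I assumed. I'll repeat the push, going 7 mm further.

play_rows([
  [0.06,0,0.09,0,0,0],
  [0.12,0,0.17,0,0,0],
  [0.18,0,0.26,0,0,0],
  [0.24,0,0.345,0,0,0],
  [0.24,0,0.345,0,0,0],
])

```text
time: 5.85
ee_pos: [0.5537, -0.099, 0.2568]
eef_rot: [0.636, 0.616, 0.333, -0.323]
ft_force: [0.7, 0.6, 0.1]
width: 0.0004
grip_force: 0.0
```

play_rows([
  [0.008,-0.02,0.012,0,0,0],
  [0.015,-0.035,0.022,0,0,0],
  [0.021,-0.048,0.03,0,0,0],
  [0.026,-0.06,0.038,0,0,0],
  [0.031,-0.07,0.0445,0,0,0],
])

```text
time: 6.35
ee_pos: [0.5435, -0.0948, 0.2563]
eef_rot: [0.638, 0.615, 0.334, -0.321]
ft_force: [2.2, -1.0, 0.3]
width: 0.0007
grip_force: 0.8
```

play_rows([
  [0,0,0,0,0,0],
  [-0.05,0.03,-0.08,0,0,0],
  [-0.12,0.07,-0.17,0,0,0],
  [-0.27,0.07,-0.39,0,0,0],
  [-0.27,0.07,-0.39,0,0,0],
])

```text
time: 6.85
ee_pos: [0.5513, -0.1724, 0.2557]
eef_rot: [0.641, 0.613, 0.334, -0.32]
ft_force: [-0.7, -0.2, -0.5]
width: 0.0006
grip_force: 0.0
```

```bash
python3 look.py w5 14,7; python3 look.py w5b 11,10
```

```text
t 6.85 tip [  67.2 -108.4  151.4] lean 55.1 F [-0.7 -0.2 -0.5] q [ 0.88  0.62 -0.57  1.64 -0.6   1.36  0.55]
circle [ 0.22 -0.05] n 49 rms 0.15 | cell [10.53  9.74] n 51 rms 0.88 | OFFSET [10.31  9.79]
t 6.9 tip [  66.9 -105.5  151.9] lean 55.1 F [-0.   0.3  0.4] q [ 0.88  0.62 -0.58  1.64 -0.6   1.36  0.55]
circle [ 0.25 -0.08] n 49 rms 0.15 | cell [10.45  9.71] n 51 rms 0.64 | OFFSET [10.21  9.78]
```

Run:
```python
from h import *
C=cam("top")
f=lambda X,Y:[145+X/6,140+Y/5.7]
for n,p in(("purple box top front right",(122,145)),("purple bottom right",(120,255)),("beige right far",(130,250)),("beige right near",(150,375))):
  print(n,[ray(C,f(*p),z)[0].round(3).tolist() for z in(.17,.12,.05)])
W=[cur(),pose((40,-130,300),-90,30,1),pose((20,-70,390),-90,0,1),pose((20,70,390),86,25,-1),pose((64,100,330),82,46,-1),pose((64,92,154),82,46,-1)]
for a,b in zip(W,W[1:]):
  k=rel(a,b);n=int(np.ceil(max(abs(k).max(),np.linalg.norm(k[3:]))-1e-9));print(n,split(a,b,n))
```

```text
purple box top front right [[0.632, 0.204, 0.17], [0.678, 0.217, 0.12], [0.741, 0.236, 0.05]]
purple bottom right [[0.548, 0.196, 0.17], [0.589, 0.209, 0.12], [0.647, 0.227, 0.05]]
beige right far [[0.551, 0.191, 0.17], [0.593, 0.204, 0.12], [0.651, 0.221, 0.05]]
beige right near [[0.462, 0.172, 0.17], [0.499, 0.183, 0.12], [0.551, 0.199, 0.05]]
2 [[0.612, -0.089, -0.296, -0.0, -0.42, 0.0], [0.532, -0.089, -0.423, -0.0, -0.42, 0.0]]
2 [[0.627, -0.067, -0.079, -0.0, -0.5, -0.0], [0.585, -0.067, -0.238, -0.0, -0.5, -0.0]]
2 [[0.722, 0.018, 0.057, 0.015, -0.416, 0.066], [0.718, -0.007, -0.101, 0.015, -0.416, 0.066]]
1 [[0.801, 0.34, 0.351, 0.078, -0.7, 0.109]]
1 [[0.807, 0.007, 0.853, 0.0, 0.0, 0.0]]
```

play_rows([
  [0.3,-0.045,-0.15,0,-0.21,0],
  [0.61,-0.09,-0.3,0,-0.42,0],
  [0.61,-0.09,-0.3,0,-0.42,0],
])

```text
time: 7.25
ee_pos: [0.5399, -0.1469, 0.3646]
eef_rot: [0.669, 0.65, 0.262, -0.247]
ft_force: [0.7, 0.6, -0.4]
width: 0.0005
grip_force: 0.0
```

play_rows([
  [0.27,-0.045,-0.21,0,-0.21,0],
  [0.53,-0.09,-0.42,0,-0.42,0],
  [0.53,-0.09,-0.42,0,-0.42,0],
])

```text
time: 7.55
ee_pos: [0.5262, -0.13, 0.465]
eef_rot: [0.693, 0.674, 0.187, -0.174]
ft_force: [0.9, 0.4, -0.0]
width: 0.0007
grip_force: 0.0
```

play_rows([
  [0.31,-0.035,-0.04,0,-0.25,0],
  [0.63,-0.07,-0.08,0,-0.5,0],
  [0.63,-0.07,-0.08,0,-0.5,0],
])

```text
time: 7.85
ee_pos: [0.5176, -0.0489, 0.5204]
eef_rot: [0.709, 0.693, 0.095, -0.087]
ft_force: [-0.5, 0.8, 0.5]
width: 0.0008
grip_force: 0.0
```

play_rows([
  [0.29,-0.035,-0.12,0,-0.25,0],
  [0.58,-0.07,-0.24,0,-0.5,0],
  [0.58,-0.07,-0.24,0,-0.5,0],
  [0.58,-0.07,-0.24,0,-0.5,0],
])

```text
time: 8.25
ee_pos: [0.5098, 0.0197, 0.5728]
eef_rot: [0.718, 0.696, 0.001, -0.0]
ft_force: [0.5, -0.1, -0.5]
width: 0.0005
grip_force: 0.0
```

Run:
```python
from h import *
s=status.read_state();print(s["joint_positions"].round(2),tipst())
W=[cur(),pose((20,70,390),86,25,-1),pose((64,100,330),82,46,-1),pose((64,92,154),82,46,-1)]
for a,b in zip(W,W[1:]):
  k=rel(a,b);n=int(np.ceil(max(abs(k).max(),np.linalg.norm(k[3:]))-1e-9));print(n,split(a,b,n))
```

```text
[ 0.51  0.09 -0.69  1.42  0.05  1.65 -0.2 ] [ 17.7 -67.  390.8]
2 [[0.713, 0.032, 0.061, 0.017, -0.418, 0.073], [0.71, 0.005, -0.096, 0.017, -0.418, 0.073]]
1 [[0.801, 0.34, 0.351, 0.078, -0.7, 0.109]]
1 [[0.807, 0.007, 0.853, 0.0, 0.0, 0.0]]
```

play_rows([
  [0.35,0.016,0.03,0.01,-0.21,0.035],
  [0.71,0.03,0.06,0.017,-0.42,0.07],
  [0.71,0.03,0.06,0.017,-0.42,0.07],
])

```text
time: 8.55
ee_pos: [0.5175, 0.1297, 0.5613]
eef_rot: [0.725, 0.68, -0.083, 0.072]
ft_force: [-0.8, 0.7, -0.8]
width: 0.0005
grip_force: 0.0
```

play_rows([
  [0.35,0,-0.05,0.01,-0.21,0.035],
  [0.71,0,-0.1,0.017,-0.42,0.07],
  [0.71,0,-0.1,0.017,-0.42,0.07],
])

```text
time: 8.85
ee_pos: [0.5254, 0.2371, 0.5506]
eef_rot: [0.723, 0.655, -0.166, 0.144]
ft_force: [-1.2, -0.1, -0.8]
width: 0.0003
grip_force: 0.0
```

play_rows([
  [0.27,0.11,0.12,0.026,-0.23,0.036],
  [0.53,0.22,0.23,0.05,-0.46,0.07],
  [0.8,0.34,0.35,0.08,-0.7,0.11],
  [0.8,0.34,0.35,0.08,-0.7,0.11],
  [0.8,0.34,0.35,0.08,-0.7,0.11],
])

```text
time: 9.35
ee_pos: [0.5882, 0.309, 0.4533]
eef_rot: [0.707, 0.587, -0.305, 0.25]
ft_force: [1.6, -1.0, -1.6]
width: 0.0005
grip_force: 0.0
```

```bash
python3 look.py w6 10.3,9.8 400;python3 - <<'E'
from h import *
s=status.read_state();print(s["joint_positions"].round(2),tipst())
print(rel(cur(),pose((64,92,154),82,46,-1)))
E
```

```text
t 9.35 tip [ 64.4  94.5 328. ] lean 46.5 F [ 1.6 -1.  -1.6] q [-0.69  0.62  0.04  1.07  0.55  2.05 -0.73]
circle [0.84 0.86] n 16 rms 0.08 | cell [10.8   7.38] n 51 rms 0.53 | OFFSET [9.96 6.53]
[-0.71  0.62  0.05  1.07  0.55  2.05 -0.73] [ 63.8  97.4 327.2]
[ 0.8    0.005  0.816 -0.008  0.027  0.002]
```

play_rows([
  [0.13,0,0.13,0,0,0],
  [0.26,0,0.27,0,0.01,0],
  [0.4,0,0.4,0,0.02,0],
  [0.4,0,0.4,0,0.02,0],
])

```text
time: 9.8
ee_pos: [0.586, 0.3074, 0.3669]
eef_rot: [0.707, 0.59, -0.302, 0.245]
ft_force: [-0.3, -0.5, 0.2]
width: 0.0003
grip_force: 0.0
```

```bash
python3 look.py w7 10.3,9.8 400;python3 - <<'E'
from h import *
print(rel(cur(),pose((64,92,154),82,46,-1)))
E
```

```text
t 9.8 tip [ 62.3  94.4 240. ] lean 45.8 F [-0.3 -0.5  0.2] q [-0.68  0.65  0.01  1.2   0.51  1.91 -0.83]
circle [1.04 1.36] n 17 rms 0.09 | cell [10.71  7.32] n 51 rms 0.46 | OFFSET [9.68 5.96]
[ 0.418  0.004  0.425 -0.014 -0.01   0.003]
```

play_rows([
  [0.14,0,0.14,0,0,0],
  [0.28,0,0.28,-0.01,0,0],
  [0.42,0,0.42,-0.01,-0.01,0],
  [0.42,0,0.42,-0.01,-0.01,0],
  [0.42,0,0.42,-0.01,-0.01,0],
])

```text
time: 10.35
ee_pos: [0.5867, 0.3068, 0.2843]
eef_rot: [0.708, 0.589, -0.299, 0.251]
ft_force: [-1.5, -4.9, 0.9]
width: 0.0002
grip_force: 2.0
```

```bash
python3 look.py w8 10.3,8.8 400;python3 - <<'E'
from h import *
print(rel(cur(),pose((64,92,154),82,46,-1)))
E
```

```text
t 10.35 tip [ 64.8  93.2 157.6] lean 45.9 F [-1.5 -4.9  0.9] q [-0.67  0.71  0.    1.27  0.5   1.79 -0.91]
circle [0. 0.] n 0 rms 0.0 | cell [18.46 45.73] n 29 rms 1.8 | OFFSET [18.46 45.73]
[ 0.013 -0.003  0.022  0.002 -0.004 -0.005]
```

View pics/w8c.png

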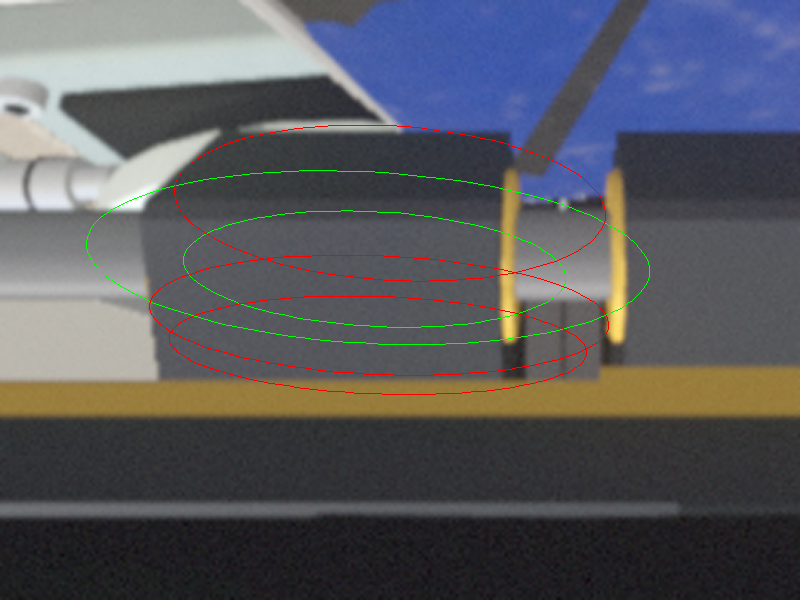

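The lowered view is blocked by the gripper: the cell and circle are behind the dark body, and the overlay there is not valid. The force reading is odd, so I'll re-read it.

Run:
```python
from h import *
s=status.read_state();print(s["time"],s["ft_force"],s["torque"],s["grip_force"],s["width"],s["joint_vel"].round(3),tipst())
a=vision.camera("scene");s=status.read_state();print(s["time"],s["ft_force"],s["torque"],s["grip_force"],tipst())
cv2.imwrite("pics/s2.png",a);cv2.imwrite("pics/t2.png",vision.camera("top"))
s=status.read_state();print(s["time"],s["ft_force"],s["torque"],s["grip_force"],tipst())
# corner clearances of tip in station
P=cur();
for x in(-9.5,9.5):
  for y in(-15,15):print(x,y,(ws(P[0]+P[1]@np.array([x,y,182])/1e3)*1e3).round(1))
```

```text
10.4 [-1.26273    -4.06836481  0.77725845] [-0.11963446  0.09132777 -0.05406729] 2.4532150933123376 0.0005732768404562581 [-0.005  0.002  0.005  0.007 -0.    -0.005 -0.004] [ 64.8  93.3 157.4]
10.45 [-0.43695483 -5.59152167  1.64647084] [-0.34949889  0.0416229  -0.04924432] 2.9356663267572003 [ 64.8  93.3 157.3]
10.5 [-0.55914315 -4.7811109   2.78182819] [-0.40461937  0.01735108  0.09812141] 3.0192192078902735 [ 64.8  93.3 157.3]
-9.5 -15 [ 49.   88.9 164.1]
-9.5 15 [ 78.7  84.7 164.2]
9.5 -15 [ 50.9 101.9 150.4]
9.5 15 [ 80.6  97.7 150.5]
```

The finger's underside is resting on the display unit's edge with about 5 N. I'll move up and inward now.

play_rows([
  [-0.08,0,0,0,0,0],
  [-0.17,0,0,0,0,0],
  [-0.17,0,0,0,0,0],
])

```text
time: 10.8
ee_pos: [0.5833, 0.2891, 0.3036]
eef_rot: [0.708, 0.589, -0.297, 0.251]
ft_force: [0.1, 0.3, 0.3]
width: 0.0006
grip_force: 0.0
```

Run:
```python
from h import *
s=status.read_state();print(s["ft_force"],s["grip_force"],tipst())
P=(np.array([.5435,-.0948,.2563]),Ro.from_quat([.638,.615,.334,-.321]).as_matrix());c=np.array([10.3,9.8])
for t in(P,):
  for hw in(8,9.5,12,15):
    k=(ws(t[0]+t[1]@np.array([9.5,-hw,182])/1e3)*1e3);print(hw,k.round(1),np.hypot(*(k[:2]-c)).round(1))
# left: forward-edge corner candidates for a tip target
for tip in((60,60,154),):
  B=pose(tip,82,46,-1)
  for hw in(9.5,12):
    for y in(-hw,hw):
      k=ws(B[0]+B[1]@np.array([-9.5,y,182])/1e3)*1e3;print(tip,y,k.round(1),np.hypot(*(k[:2]-c)).round(1),np.degrees(np.arctan2(*(k[:2]-c)[::-1])).round(1))
  print(rel(cur(),B),rel(B,pose((50,60,154),82,46,-1)),rel(B,pose((60,50,154),82,46,-1)))
```

```text
[0.09686721 0.26875309 0.30600613] 0.0 [ 62.5  75.6 176.6]
8 [ 47.4 -25.5 160.2] 51.2
9.5 [ 45.9 -25.5 160.2] 50.1
12 [ 43.4 -25.5 160.2] 48.4
15 [ 40.4 -25.5 160.2] 46.4
(60, 60, 154) -9.5 [ 49.7  54.8 160.8] 59.8 48.8
(60, 60, 154) 9.5 [ 68.5  52.1 160.8] 72.0 36.0
(60, 60, 154) -12 [ 47.2  55.1 160.8] 58.5 50.9
(60, 60, 154) 12 [ 71.   51.8 160.8] 73.8 34.7
[ 0.039  0.001  0.181  0.006 -0.007 -0.008] [-0.006 -0.066  0.007  0.     0.     0.   ] [-0.046  0.009  0.047  0.     0.     0.   ]
```

```bash
cat > prof.py <<'E'
import sys;from h import *
def prof(n,s,c,a):
    w=cv2.imread(f"pics/{n}.png");C=cam("wrist",s);g=cv2.cvtColor(w,cv2.COLOR_BGR2GRAY)
    rr=np.arange(38,64,1.);a=np.radians(a);P=sw(np.c_[c[0]+rr*np.cos(a),c[1]+rr*np.sin(a),0*rr+140]/1e3);uv=proj(C,P).astype(np.float32)
    return cv2.remap(g,uv[:,0],uv[:,1],cv2.INTER_LINEAR).ravel(),uv[[0,-1]].round(0).tolist()
E
python3 - <<'E'
from prof import *
s7=dict(ee_pos=np.array([.586,.3074,.3669]),eef_rot=[.707,.59,-.302,.245])
print("r",np.arange(38,64))
for a in(60,80,100,120,140,160,200):print("cell",a,*prof("w7",s7,(10.3,9.7),a))
for a in(100,120,140,160,180,200,220):print("circ",a,*prof("w7",s7,(0,0),a))
E
```

```text
r [38 39 40 41 42 43 44 45 46 47 48 49 50 51 52 53 54 55 56 57 58 59 60 61
 62 63]
cell 60 [111 117 112  99  78  64  62  65  75 100 146 186 213 220 223 224 225 224
 224 224 224 224 225 226 221 210] [[225.0, 156.0], [235.0, 139.0]]
cell 80 [121 117 105  88  71  66  64  62  72 103 145 191 212 220 222 222 222 221
 221 222 221 222 221 222 223 222] [[210.0, 154.0], [207.0, 135.0]]
cell 100 [ 97 105 116 105  88  71  66  70  85 119 168 195 207 200 196 185 183 170
 175 169 174 180 186 192 197 206] [[196.0, 155.0], [181.0, 137.0]]
cell 120 [116 105 107 120 124 108  83  72  69  70  74 113 157 193 215 221 222 224
 224 224 224 224 223 224 223 223] [[184.0, 159.0], [161.0, 145.0]]
cell 140 [ 73  84 104 122 129 114 113 114 109 102 141 199 221 222 210 170 132 171
 208 221 222 223 223 223 222 221] [[176.0, 166.0], [149.0, 157.0]]
cell 160 [ 70  70  71  72  71  72  72  74  86 108 138 179 213 222 223 223 223 223
 221 204 147 140 198 218 220 220] [[174.0, 173.0], [147.0, 170.0]]
cell 200 [217 216 214 215 215 214 214 213 213 210 207 205 203 192 181 169 158 140
 121 104  89  81  77  74  71  71] [[183.0, 
[... 366 characters left out ...]
0 222 223 222 223 221 207 160 136 183
 215 221 222 221 221 222 220 221] [[169.0, 172.0], [143.0, 164.0]]
circ 160 [ 73  73  75  73  72  75 108 169 213 224 225 226 224 221 198 157 162 200
 218 222 223 224 223 224 223 223] [[167.0, 179.0], [141.0, 176.0]]
circ 180 [ 71  73  75  73  72  71  72  73  71  71  74  89 140 182 183 176 187 206
 213 211 207 204 202 199 194 195] [[170.0, 186.0], [147.0, 188.0]]
circ 200 [222 222 222 222 221 221 221 221 221 219 217 214 203 179 147 110  86  74
  71  71  70  70  72  76  98 138] [[177.0, 193.0], [159.0, 198.0]]
circ 220 [214 214 214 214 213 213 212 210 211 211 211 211 211 211 210 210 209 209
 209 209 209 209 209 209 209 208] [[186.0, 197.0], [175.0, 205.0]]
```

```bash
sed -i 's/cc=q.x$/cc=q.x;globals().__setitem__("LASTP",pts)/' h.py
cat > two.py <<'E'
import h;from h import *
def free():
    p=h.LASTP;q=least_squares(lambda c:np.hypot(*(p-c[:2]).T)-c[2],[*p.mean(0),48],loss="soft_l1",f_scale=.4);print("  free-radius cell",q.x.round(2),"rms",np.sqrt((q.fun**2).mean()).round(2))
E
python3 - <<'E'
from two import *
from prof import prof
C=lambda e,q:cam("wrist",dict(ee_pos=np.array(e),eef_rot=q))
h.OCCROW=212
p=np.load("w1pose.npy");measure(cv2.imread("pics/w1.png"),C(p[:3],p[3:]),(15,6));free()
for n in("w4","w5"):
  measure(cv2.imread(f"pics/{n}.png"),C([.5513,-.1724,.2557],[.641,.613,.334,-.32]),(12,8));free()
h.OCCROW=400
measure(cv2.imread("pics/w7.png"),C([.586,.3074,.3669],[.707,.59,-.302,.245]),(10.3,8));free()
s5=dict(ee_pos=np.array([.5513,-.1724,.2557]),eef_rot=[.641,.613,.334,-.32])
for a in(-30,-60,-90,-120,-150):print(a,prof("w5",s5,(10.3,9.7),a)[0])
E
```

```text
circle [0.4  2.04] n 51 rms 0.1 | cell [15.45  8.36] n 51 rms 0.65 | OFFSET [15.05  6.31]
  free-radius cell [15.44  8.78 50.32] rms 0.65
circle [-0.18  2.82] n 44 rms 0.1 | cell [14.49  9.09] n 51 rms 0.65 | OFFSET [14.67  6.27]
  free-radius cell [14.3   9.65 50.43] rms 0.67
circle [0.17 2.28] n 49 rms 0.11 | cell [10.82 12.11] n 51 rms 0.63 | OFFSET [10.65  9.83]
  free-radius cell [10.67 12.46 50.28] rms 0.64
circle [0.48 1.02] n 17 rms 0.1 | cell [10.29  7.15] n 51 rms 0.48 | OFFSET [9.81 6.13]
  free-radius cell [10.34  7.23 49.92] rms 0.49
-30 [ 82 106  99  82  81 103 107  85  64  56  70 122 176 199 202 203 204 204
 204 204 203 202 202 202 203 204]
-60 [ 74  80 100 100  85  67  61  57  61  79 124 169 194 196 170 124 130 170
 194 199 199 199 202 201 203 204]
-90 [ 75  95 107 102  81  64  61  60  72 111 167 196 202 203 203 203 204 206
 204 202 190 159 120 148 187 201]
-120 [113 118  95  96 111 109  84  64  62  96 157 197 205 206 207 207 205 206
 206 205 205 205 205 206 204 189]
-150 [ 60  58  59  59  59  64  89 118 114 107 118 165 200 203 204 203 204 205
 205 206 207 207 207 206 206 205]
```

Run:
```python
from h import *
A=cur();B=pose((66,50,154),82,47.5,-1);print(rel(A,B))
D=pose((66-.78*10,50-.625*10,154),82,47.5,-1);print("10mm push",rel(B,D)); print(rel(B,pose((66,70,172),82,47.5,-1)))
```

```text
[ 0.029  0.049  0.225  0.005 -0.057 -0.008]
10mm push [-0.033 -0.046  0.036  0.     0.     0.   ]
[ 0.001 -0.019 -0.178  0.     0.     0.   ]
```

play_rows([
  [0.007,0.012,0.055,0,-0.014,0],
  [0.014,0.024,0.11,0,-0.03,0],
  [0.021,0.036,0.165,0,-0.045,0],
  [0.029,0.049,0.225,0,-0.057,-0.008],
  [0.029,0.049,0.225,0,-0.057,-0.008],
])

```text
time: 11.3
ee_pos: [0.5863, 0.2672, 0.2725]
eef_rot: [0.701, 0.587, -0.311, 0.259]
ft_force: [0.3, -0.5, 0.8]
width: 0.0004
grip_force: 0.0
```

Run:
```python
from h import *
s=status.read_state();print(s["ft_force"],s["grip_force"],tipst(),s["joint_positions"].round(2))
print(rel(cur(),pose((66,50,154),82,47.5,-1)))
```

```text
[ 0.30214545 -0.45929545  0.76616692] 0.0 [ 65.3  49.7 150.1] [-0.65  0.68  0.02  1.35  0.54  1.75 -0.89]
[-0.023  0.005 -0.019  0.001  0.009  0.007]
```

play_rows([
  [-0.02,0,-0.02,0,0,0],
  [-0.025,-0.005,-0.015,0,0,0],
  [-0.032,-0.015,-0.008,0,0,0],
  [-0.039,-0.024,0,0,0,0],
  [-0.046,-0.032,0.006,0,0,0],
])

```text
time: 11.8
ee_pos: [0.5804, 0.2639, 0.2787]
eef_rot: [0.701, 0.588, -0.31, 0.259]
ft_force: [-0.1, -1.0, -0.5]
width: 0.0002
grip_force: 0.0
```

play_rows([
  [-0.007,-0.009,0.007,0,0,0],
  [-0.014,-0.018,0.014,0,0,0],
  [-0.02,-0.027,0.021,0,0,0],
  [-0.026,-0.035,0.028,0,0,0],
  [-0.033,-0.042,0.036,0,0,0],
])

```text
time: 12.3
ee_pos: [0.573, 0.2579, 0.2786]
eef_rot: [0.701, 0.588, -0.31, 0.259]
ft_force: [1.3, 0.7, 2.1]
width: 0.0005
grip_force: 0.9
```

Run:
```python
from h import *
s=status.read_state();print(s["ft_force"],s["grip_force"],tipst(),s["joint_positions"].round(2))
P=cur();k=(ws(P[0]+P[1]@np.array([-9.5,-9.5,182])/1e3)*1e3);print("corner",k)
for tip,L in(((66,75,177),47.5),((64,95,240),46)):print(rel(P,pose(tip,82,L,-1)));P=pose(tip,82,L,-1)
```

```text
[1.33744812 0.71045387 2.06157598] 0.8566152630373836 [ 52.8  40.1 155.9] [-0.65  0.64  0.02  1.4   0.54  1.74 -0.89]
corner [ 42.50505615  35.04022179 162.94930866]
[ 0.057  0.059 -0.274  0.004  0.004  0.006]
[-0.253 -0.032 -0.379 -0.     0.05  -0.   ]
```

play_rows([
  [0.02,0.03,-0.06,0,0,0],
  [0.04,0.06,-0.16,0,0,0],
  [0.057,0.06,-0.27,0,0,0],
  [0.057,0.06,-0.27,0,0,0],
])

```text
time: 12.7
ee_pos: [0.5881, 0.293, 0.3003]
eef_rot: [0.701, 0.588, -0.309, 0.259]
ft_force: [-0.7, 0.8, -0.1]
width: 0.0003
grip_force: 0.0
```

play_rows([
  [-0.06,0,-0.1,0,0.01,0],
  [-0.12,-0.02,-0.2,0,0.02,0],
  [-0.19,-0.03,-0.29,0,0.04,0],
  [-0.25,-0.03,-0.38,0,0.05,0],
  [-0.25,-0.03,-0.38,0,0.05,0],
])

```text
time: 13.2
ee_pos: [0.587, 0.3092, 0.3692]
eef_rot: [0.706, 0.591, -0.298, 0.251]
ft_force: [0.4, 0.2, -0.2]
width: 0.0005
grip_force: 0.0
```

```bash
python3 - <<'E'
import time
from h import *
vision.camera("scene");vision.camera("scene")
E
python3 look.py w9 5,4 400; python3 look.py w10 2,1 400;python3 -c "
from h import *
print(rel(cur(),pose((66,75,177),82,47.5,-1)))"
```

```text
t 13.3 tip [ 65.1  94.7 239.8] lean 46.1 F [-0.1 -0.4 -0.6] q [-0.68  0.65  0.01  1.2   0.52  1.91 -0.83]
circle [1.01 1.35] n 8 rms 0.1 | cell [4.74 2.65] n 50 rms 0.97 | OFFSET [3.73 1.31]
t 13.35 tip [ 64.9  94.4 239.1] lean 46.1 F [-0.5  1.  -0.9] q [-0.68  0.65  0.01  1.2   0.52  1.91 -0.83]
circle [1.08 1.36] n 8 rms 0.08 | cell [4.82 2.59] n 50 rms 1.01 | OFFSET [3.74 1.24]
[ 0.238  0.028  0.377  0.002 -0.044  0.007]
```

```bash
python3 -c "
from h import *
T=[((66,75,177),47.5),((58.5,46,155),47.5),((48.8,37,155),47.5),((64,75,177),47.5),((64,95,240),46)]
P=cur()
for t,L in T:
  Q=pose(t,82,L,-1);print(rel(P,Q));P=Q"
```

```text
[ 0.238  0.028  0.377  0.002 -0.044  0.007]
[-0.026 -0.023  0.245  0.     0.     0.   ]
[-0.046 -0.056  0.05   0.     0.     0.   ]
[ 0.071  0.065 -0.294  0.     0.     0.   ]
[-0.252 -0.019 -0.381 -0.     0.05  -0.   ]
```

play_rows([
  [0.08,0.01,0.13,0,-0.015,0],
  [0.16,0.02,0.25,0,-0.03,0],
  [0.24,0.03,0.38,0,-0.044,0.007],
  [0.24,0.03,0.38,0,-0.044,0.007],
])

```text
time: 13.8
ee_pos: [0.5878, 0.2908, 0.2963]
eef_rot: [0.702, 0.587, -0.311, 0.258]
ft_force: [-0.2, -0.1, 0.3]
width: 0.0006
grip_force: 0.0
```

play_rows([
  [-0.006,-0.005,0.06,0,0,0],
  [-0.013,-0.01,0.12,0,0,0],
  [-0.02,-0.018,0.18,0,0,0],
  [-0.026,-0.023,0.235,0,0,0],
  [-0.026,-0.023,0.235,0,0,0],
])

```text
time: 14.3
ee_pos: [0.5798, 0.2633, 0.279]
eef_rot: [0.703, 0.586, -0.309, 0.259]
ft_force: [-0.2, -0.0, -0.0]
width: 0.0003
grip_force: 0.0
```

```bash
python3 -c "
from h import *
s=status.read_state();print(s['ft_force'],s['grip_force'],tipst())
vision.camera('scene');s=status.read_state();print(s['ft_force'],tipst())
print(rel(cur(),pose((48.8,37,155),82,47.5,-1)))"
```

```text
[-0.18417458 -0.01981491 -0.02045599] 0.0 [ 59.2  46.1 156. ]
[-0.56709556  1.15465052  0.57890689] [ 59.3  46.8 156.3]
[-0.043 -0.058  0.061  0.003 -0.002 -0.002]
```

play_rows([
  [-0.013,-0.018,0.018,0,0,0],
  [-0.022,-0.03,0.03,0,0,0],
  [-0.03,-0.041,0.042,0,0,0],
  [-0.037,-0.05,0.052,0,0,0],
  [-0.043,-0.058,0.06,0,0,0],
])

```text
time: 14.85
ee_pos: [0.5694, 0.2554, 0.2781]
eef_rot: [0.703, 0.587, -0.308, 0.259]
ft_force: [1.2, 1.8, 1.0]
width: 0.0007
grip_force: 0.9
```

play_rows([
  [0.02,0.03,-0.06,0,0,0],
  [0.04,0.06,-0.17,0,0,0],
  [0.07,0.065,-0.29,0,0,0],
  [0.07,0.065,-0.29,0,0,0],
])

```text
time: 15.25
ee_pos: [0.5858, 0.294, 0.3003]
eef_rot: [0.703, 0.588, -0.307, 0.258]
ft_force: [0.1, 1.1, -0.2]
width: 0.0006
grip_force: 0.0
```

play_rows([
  [-0.06,0,-0.1,0,0.01,0],
  [-0.12,-0.01,-0.2,0,0.02,0],
  [-0.19,-0.02,-0.29,0,0.04,0],
  [-0.25,-0.02,-0.38,0,0.05,0],
  [-0.25,-0.02,-0.38,0,0.05,0],
])

```text
time: 15.75
ee_pos: [0.586, 0.3094, 0.3693]
eef_rot: [0.708, 0.59, -0.297, 0.251]
ft_force: [0.2, 0.5, 0.6]
width: 0.0004
grip_force: 0.0
```

```bash
python3 look.py w11 1,0 400; python3 look.py w12 0,-2 400
```

```text
t 15.75 tip [ 64.7  96.1 242.2] lean 45.7 F [0.2 0.5 0.6] q [-0.68  0.64  0.01  1.19  0.52  1.91 -0.83]
circle [0. 0.] n 1 rms 0.3 | cell [ 1.79 -0.73] n 51 rms 1.34 | OFFSET [ 1.79 -0.73]
t 15.8 tip [ 64.4  95.6 240.6] lean 45.8 F [-0.7 -0.2 -0.1] q [-0.68  0.64  0.01  1.2   0.52  1.91 -0.83]
circle [0. 0.] n 0 rms 0.0 | cell [ 1.66 -0.73] n 51 rms 1.68 | OFFSET [ 1.66 -0.73]
```

```bash
cat > gap.py <<'E'
import sys;from h import *
def gap(w,s,az,c=(1,.5),verbose=True):
    C=cam("wrist",s);g=cv2.cvtColor(w,cv2.COLOR_BGR2GRAY).astype(np.float32);rr=np.arange(43,62,.25);rows=[]
    for a in az:
        t=np.radians(a);P=sw(np.c_[c[0]+rr*np.cos(t),c[1]+rr*np.sin(t),0*rr+140]/1e3);uv=proj(C,P).astype(np.float32)
        v=cv2.remap(g,uv[:,0],uv[:,1],cv2.INTER_CUBIC).ravel()
        # line: a local dark minimum with bright platen beyond; rim: last dark(<half)->bright crossing before the line
        i=None
        for k in range(len(rr)-8,8,-1):
            if v[k]==v[max(0,k-4):k+5].min() and v[k+4:k+9].max()-v[k]>25 and v[k+4:].mean()>150:i=k;break
        if i is None: rows.append((a,np.nan,np.nan,0));continue
        j=i-8+np.argmax(v[max(0,i-8):i+1]) if i>8 else i   # bright gap between
        pk=v[j];half=(v[:i].min()+v[i+4:].max())/2;m=np.nonzero(v[:j+1]<half)[0]
        rim=rr[m[-1]] if len(m) and pk-v[i]>12 else np.nan
        rows.append((a,rim,rr[i],pk))
    R=np.array(rows)
    if verbose:print(R.round(1).tolist())
    out=[]
    for col in(1,2):
        ok=~np.isnan(R[:,col]);u=np.radians(R[ok,0]);
        if ok.sum()>4:
            A=np.c_[np.ones(ok.sum()),np.cos(u),np.sin(u)];q=least_squares(lambda x:A@x-R[ok,col],[50,0,0],loss="soft_l1",f_scale=.4);out.append(q.x);print(["rim","line"][col-1],q.x.round(2),"n",ok.sum())
    if len(out)==2:print("offset (free radii)",(out[0]-out[1])[1:].round(2))
E
python3 - <<'E'
from gap import *
s=status.read_state();w=vision.camera("wrist");cv2.imwrite("pics/w13.png",w)
gap(w,s,range(0,181,8))
from prof import prof
print(np.arange(38,64))
for a in(30,60,90,120,150,170):print(a,*prof("w13",s,(1,.5),a))
E
```

```text
[[0.0, 50.5, 52.5, 159.4], [8.0, 51.2, 52.5, 140.0], [16.0, 51.2, 53.0, 148.7], [24.0, 50.2, 53.0, 172.7], [32.0, 50.2, 53.2, 170.3], [40.0, 49.8, 53.0, 178.1], [48.0, 50.0, 53.5, 172.4], [56.0, 49.5, 54.0, 185.2], [64.0, 49.5, 54.0, 188.4], [72.0, 49.5, 53.8, 188.7], [80.0, 49.2, 54.2, 197.5], [88.0, 49.0, 54.2, 188.6], [96.0, 49.0, 54.2, 195.7], [104.0, 48.8, 54.2, 205.3], [112.0, 48.8, 54.2, 209.0], [120.0, 48.8, 54.2, 204.0], [128.0, 48.5, 54.0, 214.0], [136.0, 48.8, 54.0, 217.4], [144.0, 48.8, 54.0, 213.0], [152.0, 48.2, 53.8, 214.8], [160.0, 48.2, 53.8, 215.0], [168.0, 50.8, 53.8, 180.6], [176.0, nan, 51.8, 70.6]]
rim [50.    0.94 -1.  ] n 22
line [52.75 -0.36  1.47] n 23
offset (free radii) [ 1.31 -2.47]
[38 39 40 41 42 43 44 45 46 47 48 49 50 51 52 53 54 55 56 57 58 59 60 61
 62 63]
30 [111 105  96  95 108 116 107  91  77  70  74  95 132 161 160 148 170 205
 219 223 222 221 220 221 222 221] [[232.0, 172.0], [253.0, 162.0]]
60 [ 96 108 120 114 101  83  74  68  68  71  81 119 158 185 182 171 163 182
 205 219 223 225 226 226 226 225] [[214.0, 164.0], [222.0, 148.0]]
90 [100 112 116 111  96  82  72  69  69  77  95 136 172 197 194 176 161 165
 174 175 171 165 170 167 161 165] [[192.0, 163.0], [183.0, 145.0]]
120 [123 119 109 106 120 127 108  84  74  74 107 160 201 216 206 179 143 155
 195 215 220 221 221 222 223 222] [[174.0, 168.0], [151.0, 155.0]]
150 [ 69  71  68  69  74  83 103 118 119 120 129 171 211 220 210 167 136 180
 214 220 221 221 221 220 221 222] [[165.0, 177.0], [138.0, 172.0]]
170 [ 72  69  71  71  69  69  68  69  69  70  70  71  74 103 139 149 164 200
 218 223 223 223 224 225 223 222] [[165.0, 184.0], [140.0, 184.0]]
```

From the left view the cell reads about (1.4, -2.0) mm off. I'll cross-check from the right, where a last tap would be made if needed.

Run:
```python
from h import *
W=[cur(),pose((64,100,330),82,46,-1),pose((20,70,390),86,25,-1),pose((20,-70,390),-90,0,1),pose((40,-130,300),-90,30,1),pose((66,-108,152),-90,55,1)]
for a,b in zip(W,W[1:]):
  k=rel(a,b);n=int(np.ceil(max(abs(k).max(),np.linalg.norm(k[3:]))-1e-9));print(n,split(a,b,n))
```

```text
1 [[-0.414, -0.001, -0.446, 0.003, -0.001, -0.0]]
1 [[-0.889, -0.298, -0.025, -0.078, 0.7, -0.109]]
2 [[-0.678, 0.033, 0.254, -0.015, 0.416, -0.066], [-0.718, 0.007, 0.101, -0.015, 0.416, -0.066]]
2 [[-0.503, 0.067, 0.381, 0.0, 0.5, 0.0], [-0.585, 0.067, 0.238, 0.0, 0.5, 0.0]]
2 [[-0.44, 0.087, 0.521, -0.0, 0.417, 0.0], [-0.542, 0.087, 0.413, -0.0, 0.417, -0.0]]
```

play_rows([
  [-0.2,0,-0.22,0,0,0],
  [-0.41,0,-0.45,0,0,0],
  [-0.41,0,-0.45,0,0,0],
])

```text
time: 16.2
ee_pos: [0.5868, 0.3146, 0.4628]
eef_rot: [0.708, 0.59, -0.295, 0.251]
ft_force: [0.4, -0.2, 0.2]
width: 0.0002
grip_force: 0.0
```

play_rows([
  [-0.3,-0.1,-0.01,-0.026,0.23,-0.036],
  [-0.59,-0.2,-0.02,-0.05,0.47,-0.07],
  [-0.89,-0.3,-0.025,-0.08,0.7,-0.11],
  [-0.89,-0.3,-0.025,-0.08,0.7,-0.11],
])

```text
time: 16.6
ee_pos: [0.5248, 0.229, 0.5627]
eef_rot: [0.73, 0.65, -0.154, 0.145]
ft_force: [0.2, -1.0, 1.4]
width: 0.0007
grip_force: 0.0
```

play_rows([
  [-0.34,0.015,0.12,-0.01,0.21,-0.03],
  [-0.68,0.03,0.25,-0.015,0.42,-0.066],
  [-0.68,0.03,0.25,-0.015,0.42,-0.066],
])

```text
time: 16.9
ee_pos: [0.519, 0.1183, 0.5658]
eef_rot: [0.732, 0.673, -0.077, 0.073]
ft_force: [-0.8, 0.3, -0.1]
width: 0.0004
grip_force: 0.0
```

play_rows([
  [-0.36,0,0.05,-0.01,0.21,-0.03],
  [-0.72,0.01,0.1,-0.015,0.42,-0.066],
  [-0.72,0.01,0.1,-0.015,0.42,-0.066],
  [-0.72,0.01,0.1,-0.015,0.42,-0.066],
])

```text
time: 17.3
ee_pos: [0.5125, 0.0149, 0.5726]
eef_rot: [0.722, 0.692, 0.002, -0.0]
ft_force: [0.7, 1.3, 0.3]
width: 0.0003
grip_force: 0.0
```

Run:
```python
from h import *
print(tipst())
W=[cur(),pose((40,-130,300),-90,30,1),pose((66,-108,152),-90,55,1)]
for a,b in zip(W,W[1:]):
  k=rel(a,b);n=int(np.ceil(max(abs(k).max(),np.linalg.norm(k[3:]))-1e-9));print(n,split(a,b,n))
```

```text
[ 20.8 -71.3 390.6]
1 [[-0.996, 0.132, 0.764, 0.006, 0.994, -0.004]]
2 [[-0.44, 0.087, 0.521, -0.0, 0.417, 0.0], [-0.542, 0.087, 0.413, -0.0, 0.417, -0.0]]
```

play_rows([
  [-0.25,0.03,0.19,0,0.25,0],
  [-0.5,0.06,0.37,0,0.5,0],
  [-0.5,0.06,0.37,0,0.5,0],
])

```text
time: 17.6
ee_pos: [0.5188, -0.0617, 0.5123]
eef_rot: [0.716, 0.685, 0.095, -0.094]
ft_force: [-1.0, -0.5, 0.0]
width: 0.0002
grip_force: 0.0
```

play_rows([
  [-0.29,0.035,0.12,0,0.25,0],
  [-0.58,0.07,0.24,0,0.5,0],
  [-0.58,0.07,0.24,0,0.5,0],
])

```text
time: 17.9
ee_pos: [0.5265, -0.1359, 0.4537]
eef_rot: [0.698, 0.667, 0.187, -0.184]
ft_force: [-0.3, -1.0, -0.0]
width: 0.0003
grip_force: 0.0
```

play_rows([
  [-0.22,0.045,0.26,0,0.21,0],
  [-0.44,0.09,0.52,0,0.42,0],
  [-0.44,0.09,0.52,0,0.42,0],
])

```text
time: 18.2
ee_pos: [0.5395, -0.1493, 0.3511]
eef_rot: [0.671, 0.644, 0.26, -0.259]
ft_force: [-0.1, -0.5, -1.1]
width: 0.0005
grip_force: 0.0
```

play_rows([
  [-0.27,0.045,0.2,0,0.21,0],
  [-0.54,0.09,0.41,0,0.42,0],
  [-0.54,0.09,0.41,0,0.42,0],
  [-0.54,0.09,0.41,0,0.42,0],
])

```text
time: 18.6
ee_pos: [0.5539, -0.1674, 0.2598]
eef_rot: [0.637, 0.616, 0.334, -0.322]
ft_force: [0.5, 0.1, 0.9]
width: 0.0004
grip_force: 0.0
```

Run:
```python
from gap import *
vision.camera("scene")
s=status.read_state();w=vision.camera("wrist");cv2.imwrite("pics/w14.png",w);print(s["time"],tipst(),s["ee_pos"],s["eef_rot"])
gap(w,s,range(-180,1,8),(.5,0))
from prof import prof
print(np.arange(38,64))
for a in(0,-30,-60,-90,-120,-150,-180):print(a,*prof("w14",s,(.5,0),a))
C=cam("wrist",s);u=proj(C,sw([0,0,.145]))[0];x0,y0=int(u[0]-85),int(u[1]-64);print(u)
b=cv2.resize(w[y0:y0+128,x0:x0+170],None,fx=4.7,fy=4.68,interpolation=cv2.INTER_CUBIC);cv2.imwrite("pics/w14c.png",b)
```

```text
18.65 [  69.5 -103.3  159.4] [ 0.55425248 -0.1676118   0.26206725] [ 0.63628226  0.61656077  0.33508569 -0.32049226]
[[-180.0, nan, nan, 0.0], [-172.0, nan, nan, 0.0], [-164.0, 50.2, 53.8, 199.1], [-156.0, 48.2, 53.8, 201.8], [-148.0, 47.5, 53.8, 205.9], [-140.0, 48.0, 53.8, 199.7], [-132.0, 48.0, 53.8, 201.5], [-124.0, 47.8, 54.0, 191.3], [-116.0, 47.8, 53.8, 199.1], [-108.0, 47.8, 53.8, 193.8], [-100.0, 47.8, 53.8, 193.2], [-92.0, 47.8, 53.8, 193.5], [-84.0, 48.0, 53.5, 188.4], [-76.0, 48.0, 53.5, 189.7], [-68.0, 48.2, 53.5, 189.8], [-60.0, 48.5, 53.2, 187.0], [-52.0, 48.8, 53.2, 187.3], [-44.0, 49.0, 53.2, 188.8], [-36.0, 49.2, 53.0, 186.6], [-28.0, 49.5, 52.8, 182.2], [-20.0, 50.0, 52.8, 168.3], [-12.0, 50.2, 52.8, 169.2], [-4.0, 51.2, 52.5, 127.9]]
rim [50.18  0.73  2.4 ] n 21
line [53.02 -0.5  -0.64] n 21
offset (free radii) [1.24 3.04]
[38 39 40 41 42 43 44 45 46 47 48 49 50 51 52 53 54 55 56 57 58 59 60 61
 62 63]
0 [ 54  53  56  56  54  51  53  55  71  95  98  95 100 139 120 103 163 184
 178 175 175 173 173 173 173 175] [[217.0, 143.0], [247.0, 143.0]]
-30 [ 60  71  93 102  
[... 170 characters left out ...]
 151 189 190 160 121 140 181
 201 206 205 204 205 206 205 204] [[188.0, 171.0], [201.0, 193.0]]
-90 [112  91  83  98 104  86  66  56  54  77 133 182 201 201 182 138 125 161
 182 169 154 148 154 156 152 157] [[161.0, 176.0], [154.0, 201.0]]
-120 [ 61  80 115 123 100 103 109  88  62  78 140 188 203 201 187 136 112 169
 200 206 206 207 206 208 207 205] [[137.0, 171.0], [112.0, 192.0]]
-150 [ 59  57  58  58  59  58  59  61  93 120 145 184 204 206 196 133 106 176
 202 203 204 205 205 204 204 205] [[124.0, 158.0], [91.0, 169.0]]
-180 [114  92  73  65  61  60  62  61  60  59  64  60  60  60  60  59  53  54
  64 105 147 167 168 168 167 165] [[124.0, 142.0], [94.0, 142.0]]
[168.85139812 137.75277046]
```

View pics/w14c.png

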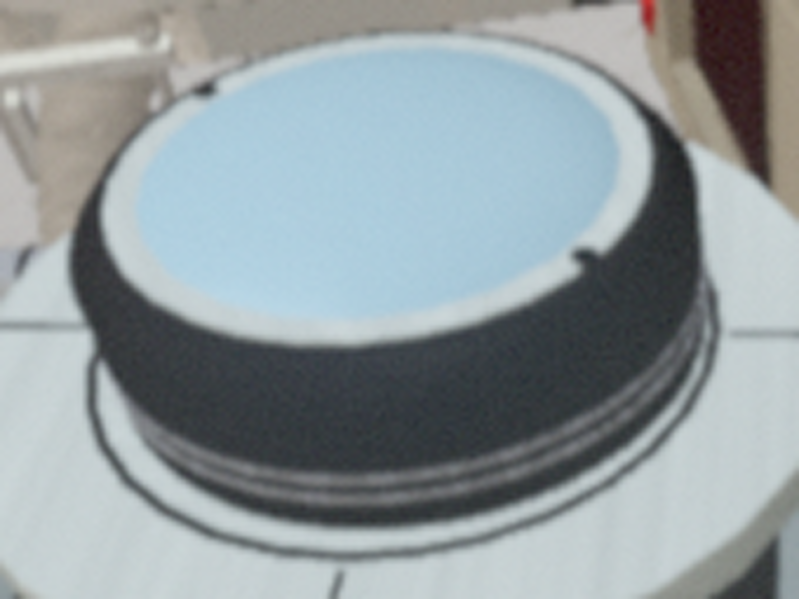

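The right-side view shows the engraved line uncovered all round the visible side, with the gap slightly smaller toward the column (right side of crop, about (710,310)). Averaging both sides puts the offset at about (1.5, 0.4) mm, within tolerance. Next I'll move above the knob.

Run:
```python
from h import *
W=[cur(),pose((40,-130,300),-90,30,1),pose((20,-70,390),-90,0,1),pose((0,0,365),-90,0,1)]
for a,b in zip(W,W[1:]):
  k=rel(a,b);n=int(np.ceil(max(abs(k).max(),np.linalg.norm(k[3:]))-1e-9));print(n,split(a,b,n))
```

```text
2 [[0.594, -0.092, -0.282, 0.002, -0.421, 0.009], [0.517, -0.095, -0.405, 0.002, -0.421, 0.009]]
2 [[0.627, -0.067, -0.079, -0.0, -0.5, -0.0], [0.585, -0.067, -0.238, -0.0, -0.5, -0.0]]
1 [[0.467, -0.133, 0.167, 0.0, 0.0, 0.0]]
```

play_rows([
  [0.3,-0.045,-0.14,0,-0.21,0],
  [0.59,-0.09,-0.28,0,-0.42,0.01],
  [0.59,-0.09,-0.28,0,-0.42,0.01],
])

```text
time: 19.0
ee_pos: [0.5408, -0.1513, 0.3676]
eef_rot: [0.669, 0.649, 0.266, -0.245]
ft_force: [1.2, -0.1, 0.1]
width: 0.0008
grip_force: 0.0
```

play_rows([
  [0.26,-0.05,-0.2,0,-0.21,0],
  [0.52,-0.095,-0.4,0,-0.42,0.01],
  [0.52,-0.095,-0.4,0,-0.42,0.01],
])

```text
time: 19.3
ee_pos: [0.5258, -0.134, 0.4645]
eef_rot: [0.696, 0.67, 0.192, -0.174]
ft_force: [0.8, 0.0, 0.4]
width: 0.0007
grip_force: 0.0
```

play_rows([
  [0.31,-0.035,-0.04,0,-0.25,0],
  [0.63,-0.07,-0.08,0,-0.5,0],
  [0.63,-0.07,-0.08,0,-0.5,0],
])

```text
time: 19.6
ee_pos: [0.5185, -0.0531, 0.519]
eef_rot: [0.713, 0.689, 0.099, -0.088]
ft_force: [0.2, 1.1, 0.1]
width: 0.0005
grip_force: 0.0
```

play_rows([
  [0.29,-0.035,-0.12,0,-0.25,0],
  [0.58,-0.07,-0.24,0,-0.5,0],
  [0.58,-0.07,-0.24,0,-0.5,0],
  [0.58,-0.07,-0.24,0,-0.5,0],
])

```text
time: 20.0
ee_pos: [0.5114, 0.016, 0.5712]
eef_rot: [0.722, 0.692, 0.003, -0.002]
ft_force: [0.7, -0.9, 0.0]
width: 0.0006
grip_force: 0.0
```

Run:
```python
from h import *
print(tipst())
C=cam("top");b=vision.camera("top");hsv=cv2.cvtColor(b,cv2.COLOR_BGR2HSV);m=((hsv[...,0]<8)|(hsv[...,0]>172))&(hsv[...,1]>150);m[:,:180]=0;m[:,205:]=0;m[:145]=0;m[185:]=0
ys,xs=np.nonzero(m);print(len(xs), xs.min() if len(xs) else 0, xs.max() if len(xs) else 0,(ws(ray(C,[xs.mean(),ys.mean()],.337)[0])*1e3).round(1))
print(rel(cur(),pose((0,0,362),-90,0,1)))
```

```text
[ 19.6 -69.6 389.2]
0 0 0 [nan nan nan]
[ 0.481 -0.132  0.177 -0.    -0.013 -0.009]<stdin>:4: RuntimeWarning: Mean of empty slice.
  ret = ret.dtype.type(ret / rcount)
```

play_rows([
  [0.16,-0.04,0.05,0,0,0],
  [0.32,-0.09,0.1,0,-0.01,-0.01],
  [0.48,-0.13,0.17,0,-0.013,-0.01],
  [0.48,-0.13,0.17,0,-0.013,-0.01],
  [0.48,-0.13,0.17,0,-0.013,-0.01],
])

```text
time: 20.55
ee_pos: [0.4962, 0.0864, 0.5431]
eef_rot: [0.722, 0.692, -0.002, -0.001]
ft_force: [-0.1, 0.0, 0.6]
width: 0.0007
grip_force: 0.0
```

Run:
```python
from h import *
a=vision.camera("wrist");s=status.read_state();C=cam("wrist",s);print(tipst(),s["ft_force"].round(1))
hsv=cv2.cvtColor(a,cv2.COLOR_BGR2HSV);m=((hsv[...,0]<8)|(hsv[...,0]>172))&(hsv[...,1]>150)
n,l,st,ce=cv2.connectedComponentsWithStats(m.astype(np.uint8))
for k in range(1,n):
  if st[k,4]>60:print(st[k],ce[k].round(0),(ws(ray(C,ce[k],.337)[0])*1e3).round(1))
print("expected knob px",proj(C,circ(sw([0,0,0]),.024,.337,8)).round(0).tolist())
```

```text
[  0.8  -1.9 361.4] [0.7 0.2 0.1]
[365   0   9  41  62] [369.  20.] [ 64.  114.3 337. ]
[ 370    0  142   61 5613] [431.  22.] [ 97.6 113.3 337. ]
[ 218  184   70   58 2015] [252. 205.] [  0.4  10.4 337. ]
expected knob px [[290.0, 219.0], [275.0, 191.0], [241.0, 185.0], [216.0, 206.0], [219.0, 237.0], [245.0, 255.0], [276.0, 247.0], [290.0, 219.0]]
```

play_rows([
  [0,0,0.03,0,0,0],
  [0,0,0.06,0,0,0],
  [0,0,0.09,0,0,0],
  [0,0,0.115,0,0,0],
  [0,0,0.135,0,0,0],
])

```text
time: 21.1
ee_pos: [0.4963, 0.0878, 0.5223]
eef_rot: [0.721, 0.693, -0.002, -0.001]
ft_force: [0.1, -0.5, 1.8]
width: 0.0002
grip_force: 0.9
```

play_rows([
  [0,0,0.02,0,0,0],
  [0,0,0.045,0,0,0],
  [0,0,0.07,0,0,0],
  [0,0,0.1,0,0,0],
  [0,0,0.13,0,0,0],
])

```text
time: 21.6
ee_pos: [0.4962, 0.0878, 0.5029]
eef_rot: [0.721, 0.693, -0.002, -0.001]
ft_force: [-0.7, -1.0, 3.5]
width: 0.0006
grip_force: 1.3
```

```bash
python3 -c "
from h import *
s=status.read_state();print(s['time'],s['ft_force'],s['grip_force'],tipst())"
```

```text
21.6 [-0.72353963 -1.01315566  3.48927027] 1.3156899077466733 [ 5.000e-01 -2.000e-01  3.209e+02]
```

play_rows([
  [0,0,0.03,0,0,0],
  [0,0,0.06,0,0,0],
  [0,0,0.09,0,0,0],
  [0,0,0.12,0,0,0],
  [0,0,0.14,0,0,0],
])

```text
time: 22.1
ee_pos: [0.4962, 0.0878, 0.4818]
eef_rot: [0.721, 0.693, -0.002, -0.001]
ft_force: [1.2, -1.6, 2.7]
width: 0.0007
grip_force: 1.3
```

play_rows([
  [0,0,0.02,0,0,0],
  [0,0,0.04,0,0,0],
  [0,0,0.06,0,0,0],
  [0,0,0.08,0,0,0],
  [0,0,0.1,0,0,0],
])

```text
time: 22.6
ee_pos: [0.4961, 0.0878, 0.4673]
eef_rot: [0.721, 0.693, -0.002, -0.001]
ft_force: [-0.3, -0.9, 7.0]
width: 0.0005
grip_force: 3.4
```

```bash
python3 -c "
from h import *
s=status.read_state();print(s['time'],s['ft_force'],s['grip_force'],tipst())"
```

```text
22.6 [-0.32486591 -0.88529528  6.9637176 ] 3.4338765445795616 [ 5.000e-01 -1.000e-01  2.853e+02]
```

play_rows([
  [0,0,0.01,0,0,0],
  [0,0,0.02,0,0,0],
  [0,0,0.027,0,0,0],
  [0,0,0.033,0,0,0],
  [0,0,0.033,0,0,0],
])

```text
time: 23.1
ee_pos: [0.496, 0.0877, 0.4633]
eef_rot: [0.721, 0.693, -0.001, -0.0]
ft_force: [-0.5, -1.8, 9.1]
width: 0.0007
grip_force: 5.0
```

```bash
python3 -c "
from h import *
s=status.read_state();print(s['time'],s['ft_force'],s['grip_force'],tipst())"
```

```text
23.1 [-0.51884975 -1.82534605  9.10849183] 4.96168622164987 [ 5.000e-01 -2.000e-01  2.813e+02]
```

play_rows([
  [0,0,0.006,0,0,0],
  [0,0,0.012,0,0,0],
  [0,0,0.016,0,0,0],
  [0,0,0.02,0,0,0],
  [0,0,0.02,0,0,0],
])

```text
time: 23.6
ee_pos: [0.4957, 0.0875, 0.463]
eef_rot: [0.721, 0.693, -0.0, 0.0]
ft_force: [-9.7, -4.9, 29.8]
width: 0.0003
grip_force: 14.7
```

```bash
python3 -c "
from h import *
s=status.read_state();print(s['time'],s['ft_force'],s['grip_force'],tipst())"
```

```text
23.6 [-9.67345277 -4.92061822 29.84652448] 14.672384067216626 [ 6.00e-01 -1.00e-01  2.81e+02]
```

The head is on its stop: the force rose sharply at tip z 281 mm. I'll lift clear and check.

play_rows([
  [0,0,-0.02,0,0,0],
  [0,0,-0.1,0,0,0],
  [0,0,-0.3,0,0,0],
  [0,0,-0.6,0,0,0],
  [0,0,-0.9,0,0,0],
])

```text
time: 24.1
ee_pos: [0.4962, 0.0882, 0.5956]
eef_rot: [0.721, 0.693, -0.003, -0.001]
ft_force: [1.3, 0.4, 1.1]
width: 0.0004
grip_force: 0.0
```

play_rows([
  [-0.3,0,0,0,0,0],
  [-0.6,0,0,0,0,0],
  [-0.9,0,0,0,0,0],
  [-0.9,0,0,0,0,0],
])

```text
time: 24.5
ee_pos: [0.4903, -0.0531, 0.5952]
eef_rot: [0.724, 0.69, -0.002, -0.0]
ft_force: [-0.5, 0.5, 0.1]
width: 0.0003
grip_force: 0.0
```

play_rows([
  [-0.3,0,0,0,0,0],
  [-0.6,0,0,0,0,0],
  [-0.9,0,0,0,0,0],
  [-0.9,0,0,0,0,0],
  [-0.9,0,0,0,0,0],
])

```text
time: 25.0
ee_pos: [0.4859, -0.182, 0.5948]
eef_rot: [0.722, 0.692, -0.002, -0.001]
ft_force: [0.6, 0.7, -0.3]
width: 0.0003
grip_force: 0.0
```

Run:
```python
from h import *
s=status.read_state();print(s["time"],tipst(),s["ft_force"].round(1))
C=cam("top");b=vision.camera("top");cv2.imwrite("pics/t3.png",b);hsv=cv2.cvtColor(b,cv2.COLOR_BGR2HSV);m=((hsv[...,0]<8)|(hsv[...,0]>172))&(hsv[...,1]>150);m[:,:183]=0;m[:,205:]=0;m[:145]=0;m[200:]=0
ys,xs=np.nonzero(m);print("knob px",len(xs),xs.mean(),ys.mean())
for z in(.335,.275):print(z,(ws(ray(C,[xs.mean(),ys.mean()],z)[0])*1e3).round(1))
w=vision.camera("wrist");cv2.imwrite("pics/w15.png",w)
a=cv2.imread("pics/t0.png");d=cv2.absdiff(a,b).max(2);
for n,(x,y) in dict(jarA=(137,232),jarB=(158,222)).items():print(n,d[y-14:y+14,x-14:x+14].mean())
```

```text
25.0 [   0.8 -270.1  412.8] [ 0.6  0.7 -0.3]
knob px 101 193.5742574257426 174.87128712871288
0.335 [-50.  -11.4 335. ]
0.275 [  1.4   0.8 275. ]
jarA 1.322704081632653
jarB 16.034438775510203
```

Run:
```python
import cv2,numpy as np
a=cv2.imread("pics/t0.png");b=cv2.imread("pics/t3.png");c=cv2.imread("pics/t2.png")
for n,(x,y) in dict(jarA=(137,232),jarB=(158,220)).items():
  T=a[y-8:y+8,x-8:x+8]
  for im in(c,b):
    R=cv2.matchTemplate(im[y-25:y+25,x-25:x+25],T,cv2.TM_CCOEFF_NORMED);_,v,_,l=cv2.minMaxLoc(R);print(n,round(v,3),l[0]-17,l[1]-17)
d=cv2.absdiff(a,b).max(2)[206:238,142:178]>40;ys,xs=np.nonzero(d);print(d.sum(),xs.min()+142,xs.max()+142,ys.min()+206,ys.max()+206)
for r in d[::2]:print(''.join('#' if v else '.' for v in r))
```

```text
jarA 0.558 -5 -14
jarA 1.0 0 0
jarB 0.194 -12 17
jarB 0.708 -1 0
194 161 177 206 237
..............................#.....
.............................#......
.............................#......
............................#....##.
............................#...###.
....................###....##...####
....................####...#....####
....................#####.##....####
....................#####.##....####
...................#####..#....###..
...................#####.##....##...
....................####.##....##...
.........................##....##...
........................###.........
........................###.....####
........................###.....####
```

Part of the area beside jar B differs, possibly because the arm is in the way. I'll pull the arm further clear and compare again.

play_rows([
  [-0.3,-0.3,0.1,0,0,0],
  [-0.6,-0.5,0.2,0,0,0],
  [-0.9,-0.5,0.3,0,0,0],
  [-0.9,-0.5,0.3,0,0,0],
])

```text
time: 25.5
ee_pos: [0.4032, -0.3164, 0.5497]
eef_rot: [0.722, 0.692, -0.002, -0.001]
ft_force: [0.5, 0.9, 0.3]
width: 0.0005
grip_force: 0.0
```

play_rows([
  [-0.3,-0.3,0.1,0,0,0],
  [-0.6,-0.6,0.2,0,0,0],
  [-0.9,-0.9,0.3,0,0,0],
  [-0.9,-0.9,0.3,0,0,0],
  [-0.9,-0.9,0.3,0,0,0],
])

```text
time: 26.0
ee_pos: [0.2604, -0.4458, 0.5056]
eef_rot: [0.723, 0.69, -0.003, -0.001]
ft_force: [-0.7, 0.4, 0.3]
width: 0.0004
grip_force: 0.0
```

Run:
```python
from h import *
s=status.read_state();print(s["time"],s["ee_pos"],s["joint_positions"].round(2))
a=cv2.imread("pics/t0.png");b=vision.camera("top");cv2.imwrite("pics/t4.png",b)
for n,(x,y) in dict(jarA=(137,232),jarB=(158,222)).items():
  T=a[y-8:y+8,x-8:x+8];R=cv2.matchTemplate(b[y-25:y+25,x-25:x+25],T,cv2.TM_CCOEFF_NORMED);_,v,_,l=cv2.minMaxLoc(R);print(n,round(v,3),l[0]-17,l[1]-17)
D=cv2.absdiff(a,b).max(2)>40
for y in range(120,300,5):print(y,''.join('#' if D[y:y+5,x:x+5].mean()>.3 else '.' for x in range(80,260,5)))
for n in("jar_grey","jar_green","screwdriver","kapton_roll","objective_can"):print(n,[(np.round(d["point"],3).tolist(),round(d["conf"],2)) for d in spotter.boxes_of("top",n)[:2]])
```

```text
26.0 [ 0.26038345 -0.44578952  0.50557726] [ 0.23  0.04  0.75  1.61 -0.02  1.51  0.94]
jarA 1.0 0 0
jarB 0.943 0 0
120 ....................................
125 ....................................
130 ....................................
135 ....................................
140 .....................####...........
145 .....................####...........
150 .....................#####..........
155 .....................####...........
160 .....................#####..........
165 ...................########.........
170 ....................#####.##........
175 ..................#.########........
180 ..................#######.##.....###
185 ..................##.#######...#####
190 ...................########..#######
195 ....................###############.
200 ...................##############..#
205 ..................########.##.....##
210 .................#.##..#..###....###
215 .................#.##########....###
220 ................#..##########.......
225 .................##.#########..###..
230 .................#############..#...
235 .................####...........#.##
240 ..................##..#######...####
245 ......................######..######
250 .....................##......####.##
255 .....................##.#...#####.##
260 .....................#.....#####..#.
265 .....................###########.#..
270 .....................##########.....
275 .....................##########.....
280 ......................########.....#
285 ......................########....##
290 ......................#######.....##
295 ......................#####.......##
jar_grey [([0.439, 0.296, 0.058], 0.73), ([0.468, 0.232, 0.058], 0.53)]
jar_green []
screwdriver [([0.48, -0.451, 0.019], 0.51)]
kapton_roll [([0.486, -0.358, 0.011], 0.45)]
objective_can []
```

Both jars are unmoved; the difference was the arm in the way. The head is down, the knob is at 0.275–0.281 m on the axis, and the robot is clear. Handing in.

```bash
python3 -c "
from bench import job
print(job.close_job())"
```

```text
the job is handed in; nothing more can be done
None
```

The cell was tapped to an estimated 1.5 mm from centre, the red knob was pushed to its stop with the head left down, and the job is handed in; the balls' seating on the bevel could not be seen, and a finger pressed the display unit's edge with about 5 N during the left-side approach.

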